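# Re-space a lab tote and put the stand parts away

## Robot

A 7-joint arm with a two-finger parallel gripper is mounted at the origin on the work surface. World frame = base frame: x ahead of the robot, y to its left, z up, the work surface at z = 0. Lengths are in m, angles in rad, forces in N, time in s.
With the tool pointing down it reaches from about 0.425 to 1.025 m from the base axis. Payload 3.6 kg.
Tool frame: the origin (TCP) lies at the very end of the fingers, on their centre line; the grasp point (between the pads) lies 19 mm behind it; z points along the fingers, y is the direction in which the jaws open and shut (so a half turn about z gives the same grasp; the last joint's range is limited). The gripper opens to 85 mm and grips with 20 to 120 N. Pads are 22 mm wide; open, the fingers measure 114 mm over their backs; the gripper's body (76 mm by 85 mm) begins 54 mm behind the grasp point. The pads swing forward as they close: fully open they stand 13 mm farther back than shut.
Start: joints at [-1.312, 0.591, 0.048, 1.609, -0.033, 0.943, -0.034], TCP at [0.25, 0.681, 0.204] pointing down, gripper open.
Joint ranges: [-2.69, 2.69], [-0.47, 2.24], [-1.27, 1.36], [0.19, 2.51], [-1.53, 4.68], [0.08, 2.07], [-3.09, 3.09]. Speed limits (rad/s): [2.57, 2.57, 3.14, 3.14, 3.14, 3.14, 3.14].

## Interface

Orientations are given as a rotation vector (axis times angle).
In Python, from station import robot gives the robot as it stands.
- The arm moves only by the shell command python3 -m handwheel 'ROWS' [FORCE]. ROWS is a JSON object of lists of equal length, an entry for each row: "rot": the turn, a rotation vector about the tool's x, y, z in rad, a list of three; "dp": the shift along the tool's x, y, z in cm, a list of three; "gripper": the finger opening in cm, from 0 to 8.54. A call has 1 to 12 rows; each row is the pose to reach, as a shift and turn from the pose commanded when the call began, along the tool's axes at that moment; what a row does not reach only later rows make up. A row lasts 1/12 s, in which the tool goes at most 41.7 mm and 7.16 degrees, less where a joint would pass 70% of its speed; a pose out of reach is approached as far as the arm can. A call with a gripper value outside its range is refused whole. The fingers move at their own pace and stop on an object; FORCE is the grip in N (left out, the last holds). Time passes only in rows, so rows that repeat a pose let the fingers close. It gives the time, the measured TCP pose, the force and the opening at its end, in the units of the state.
- robot.get_obs(): the state, without advancing time (a new reading comes with each control period).
- robot.snapshot(name): name is "side" or "top"; returns the picture (384x512x3 uint8, blue, green, red); there is no depth.
- robot.calibration(name): a dict with "fx", "fy", "cx", "cy" (pixels), "dist_coeffs" ([k1, k2, p1, p2, k3] as OpenCV has them; the pictures are not rectified), "R" (3x3) and "t" (3): a world point X has camera coordinates R X + t. Camera axes: x right, y down, z forward; pixel columns grow to the right and rows downward; lengths in m; the calibration is good to about 2 mm. A picture is of the moment at which its call begins. calibration takes no time and is no camera call.
- robot.finish_job(): hands the job in, once; it reports no verdict.
The state is a dict: "clock": time; "q": joint angles; "joint_vel": joint speeds; "joint_torque": joint torques, N m; "tcp_pos": TCP position; "tcp_rot": TCP orientation; "wrist_force": force on the tool from outside, world axes, zero at the start; "moment": the same for the moment, N m; "opening": opening from 0.0 (shut) to 1.0 (fully open).
Only numpy, scipy, OpenCV 4.12 (cv2) and the standard library are available. Lean on these libraries where they do the work, as an engineer would, in place of code of your own. Each camera call takes 0.05 s, during which the arm holds its last target.

## Task

Slide the tote's two dividers so that the bay at the blue-tagged end is long enough for the rails to lie flat lengthwise and the other two bays each stay at least 70 mm wide; the clamp left in the middle of the tote will be in the way. Put every part away in the tote: the aluminium rails flat and lengthwise in the blue-end bay, the red clamps (also the one already in the tote) in the red-end bay, and the yellow caps in the bay between, nothing sticking up out of the tote. Leave the other lab things where they stand.

Things in the scene. Friction and masses are not known exactly. Their poses are not given: they have to be found in the camera images.
- tote: grey open tote, fixed to the bench; outside 160 (x) x 390 (y) x 50 high, walls and floor 5 thick, inside 150 x 380. Origin under its centre at bench level; its y axis runs along its length. Two dividers split it into three bays, one after another along y.
- div_a (a joint): divider nearer the tote's -y end: its position along the tote's y from the tote's middle, in m (travel -0.115 to 0.03). White plate 8 thick across the full inside width, top about 50 above the bench, slides with about 2.5 N and stays where left; does not come out. It must stay on the -y side of the other divider.
- div_b (a joint): the same for the divider nearer the tote's +y end (travel -0.03 to 0.115).
- div_a_grip (a point): on divider a, 50 above the bench, middle of the black grip bar: 50 long (x), 14 thick (y), reaching from 30 to 62 above the bench; axes as the tote's. From above it can be pinched across its thickness, with fingers reaching down into the bays on either side.
- div_b_grip (a point): the same on divider b.
- tag_blue: blue block 90 x 20 x 50 high fixed to the outside of one end of the tote (the end for rails); origin under its centre.
- tag_red: red block of the same size at the other end (the end for clamps); origin under its centre.
- mat: thin pale grey mat 310 (x) x 300 (y) x 2 thick, fixed, where the parts lie; origin at bench level, 10 short of its middle in x.
- rail1_c (a point): centre of a straight aluminium rail, 170 long (its y), 16 x 16 square, blue ends, about 90 g. May be absent.
- rail2_c (a point): centre of a straight aluminium rail, 170 long (its y), 16 x 16 square, blue ends, about 90 g. May be absent.
- clamp1_c (a point): centre of the block of a red clamp, 28 (its x) x 36 (its y) x 28 high, with a black round thumbscrew 16 wide rising 12 above the middle of its top; the point is 14 above its underside; about 110 g. It starts inside the tote between the two dividers.
- clamp2_c (a point): centre of the block of a red clamp, 28 (its x) x 36 (its y) x 28 high, with a black round thumbscrew 16 wide rising 12 above the middle of its top; the point is 14 above its underside; about 110 g. May be absent.
- clamp3_c (a point): centre of the block of a red clamp, 28 (its x) x 36 (its y) x 28 high, with a black round thumbscrew 16 wide rising 12 above the middle of its top; the point is 14 above its underside; about 110 g. May be absent.
- cap1_c (a point): centre of a yellow round screw cap, 36 across, 22 high, lying flat, about 30 g. May be absent.
- cap2_c (a point): centre of a yellow round screw cap, 36 across, 22 high, lying flat, about 30 g. May be absent.
- cap3_c (a point): centre of a yellow round screw cap, 36 across, 22 high, lying flat, about 30 g. May be absent.
- jar: bystander: small jar with green lid on the mat, 34 across, 50 high; origin under it
- flask: bystander: conical glass flask, 84 across, 120 high
- beaker: bystander: metal beaker, 66 across, 85 high
- spatula: bystander: spatula 160 long, lying beyond the work area

How it is judged:
On the way:
1. the dividers stand so that the blue-end bay is at least 174 mm long and the other two at least 65 mm each (((y of tag_blue in the frame of tote below 0 m and y of div_b_grip in the frame of div_a_grip above 0.073 m and value of joint div_a above -0.012 m and value of joint div_b below 0.121 m) or (y of tag_blue in the frame of tote above 0 m and y of div_b_grip in the frame of div_a_grip above 0.073 m and value of joint div_b below 0.012 m and value of joint div_a above -0.121 m))), for 0.2 s.
At the end, for the whole second after the job is handed in: Blue-end bay at least 174 mm long inside, the other two at least 65 mm. Rails in the blue-end bay, flat (0.1 rad) and lengthwise (0.35 rad), centres under 35 mm high; clamps in the red-end bay and caps in the middle bay, centres under 47 mm high; all at rest (((y of tag_blue in the frame of tote below 0 m and y of div_b_grip in the frame of div_a_grip above 0.073 m and value of joint div_a above -0.012 m and value of joint div_b below 0.121 m and y of each of rail1_c, rail2_c in the frame of div_a_grip below -0.004 m and y of each of cap1_c, cap2_c, cap3_c in the frame of div_a_grip above 0.004 m and y of each of cap1_c, cap2_c, cap3_c in the frame of div_b_grip below -0.004 m and y of each of clamp1_c, clamp2_c, clamp3_c in the frame of div_b_grip above 0.004 m) or (y of tag_blue in the frame of tote above 0 m and y of div_b_grip in the frame of div_a_grip above 0.073 m and value of joint div_b below 0.012 m and value of joint div_a above -0.121 m and y of each of rail1_c, rail2_c in the frame of div_b_grip above 0.004 m and y of each of cap1_c, cap2_c, cap3_c in the frame of div_a_grip above 0.004 m and y of each of cap1_c, cap2_c, cap3_c in the frame of div_b_grip below -0.004 m and y of each of clamp1_c, clamp2_c, clamp3_c in the frame of div_a_grip below -0.004 m)) and x of rail1_c in the frame of tote between -0.076 and 0.076 m and y of rail1_c in the frame of tote between -0.192 and 0.192 m and height (world z) of rail1_c between 0.003 and 0.035 m and linear speed of each of rail1, rail2, clamp1, clamp2, clamp3, cap1, cap2, cap3 below 0.03 m/s and x of rail2_c in the frame of tote between -0.076 and 0.076 m and y of rail2_c in the frame of tote between -0.192 and 0.192 m and height (world z) of rail2_c between 0.003 and 0.035 m and x of clamp1_c in the frame of tote between -0.076 and 0.076 m and y of clamp1_c in the frame of tote between -0.192 and 0.192 m and height (world z) of clamp1_c between 0.003 and 0.047 m and x of clamp2_c in the frame of tote between -0.076 and 0.076 m and y of clamp2_c in the frame of tote between -0.192 and 0.192 m and height (world z) of clamp2_c between 0.003 and 0.047 m and x of clamp3_c in the frame of tote between -0.076 and 0.076 m and y of clamp3_c in the frame of tote between -0.192 and 0.192 m and height (world z) of clamp3_c between 0.003 and 0.047 m and x of cap1_c in the frame of tote between -0.076 and 0.076 m and y of cap1_c in the frame of tote between -0.192 and 0.192 m and height (world z) of cap1_c between 0.003 and 0.047 m and x of cap2_c in the frame of tote between -0.076 and 0.076 m and y of cap2_c in the frame of tote between -0.192 and 0.192 m and height (world z) of cap2_c between 0.003 and 0.047 m and x of cap3_c in the frame of tote between -0.076 and 0.076 m and y of cap3_c in the frame of tote between -0.192 and 0.192 m and height (world z) of cap3_c between 0.003 and 0.047 m and angle between rail1_c's own y axis and vertical between 1.47 and 1.67 rad and angle between the y axis of each of rail1_c, rail2_c and the y axis of tote, either way round below 0.35 rad and angle between rail2_c's own y axis and vertical between 1.47 and 1.67 rad); the robot touches nothing.
It fails at once if a bystander was shifted by more than 40 mm (distance of any of jar, flask, beaker, spatula from where it was at the start of the episode above 0.04 m).
Of rail1, rail2 only 1 to 2 are there at a start; the rules pass over those that are not, and their reading is None.
Of clamp2, clamp3 only 1 to 2 are there at a start; the rules pass over those that are not, and their reading is None.
Of cap1, cap2, cap3 only 2 to 3 are there at a start; the rules pass over those that are not, and their reading is None.
At some moment in a run one of clamp2, clamp3, cap1, cap2, cap3 may be knocked a few centimetres aside while the robot is not near it.
Once in a run the grip may slacken for a moment while it holds something.
It also fails if it takes over 210 s, if anything falls off the work surface, if the arm or the gripper's body presses on something with over 40 N, if the wrist force passes 120 N, or if a joint passes its speed limit or range.

## Working session

There is one attempt and no reset: what is moved stays moved. The work goes in short steps, Python scripts to look and compute and a shell command to move; the robot and the scene stay as the last step left them, time stands still between calls to the robot, and variables do not carry over. Pictures are saved under pics/ and viewed, and the job is handed in when it is done.

```bash
ls; mkdir -p pics
python3 - <<'E'
from station import robot
import cv2,numpy as np
o=robot.get_obs()
for k,v in o.items(): print(k,np.round(v,4))
for n in("side","top"):
    c=robot.calibration(n); print(n,c)
    cv2.imwrite(f"pics/{n}0.png",robot.snapshot(n))
E
```

```text
pics
clock 0.0
q [-1.3125  0.5921  0.0483  1.6098 -0.0333  0.9427 -0.0337]
joint_vel [-0.0016 -0.0004 -0.0009 -0.0019  0.0002 -0.0006 -0.0002]
joint_torque [-8.00000e-04 -5.48685e+01  1.54680e+00 -1.98112e+01  9.50000e-03
  8.90000e-03  0.00000e+00]
tcp_pos [0.2495 0.6797 0.2026]
tcp_rot [-0.5497 -3.0928  0.0035]
wrist_force [ 0.2841  0.6485 -0.5209]
moment [-0.0265 -0.0282 -0.0037]
opening 0.998
side {'fx': 429.38343431108564, 'fy': 429.38343431108564, 'cx': 252.7945089415335, 'cy': 193.14050437000327, 'dist_coeffs': array([-0.0053888,  0.       ,  0.       ,  0.       ,  0.       ]), 'R': array([[ 0.98194035, -0.18893159, -0.00990016],
       [-0.11360196, -0.54696539, -0.82941151],
       [ 0.15128699,  0.81555731, -0.55855038]]), 't': array([-0.59619138,  0.12079293,  1.20239276])}
top {'fx': 394.94160723385943, 'fy': 394.94160723385943, 'cx': 254.49073934878456, 'cy': 192.8538413844764, 'dist_coeffs': array([-0.06469371,  0.        ,  0.        ,  0.        ,  0.        ]), 'R': array([[ 0.01731624, -0.99979219, -0.01075745],
       [-0.99756768, -0.01654916, -0.06771148],
       [ 0.06751938,  0.01190379, -0.99764695]]), 't': array([-0.02174465,  0.59904954,  1.09352127])}
```

View pics/side0.png

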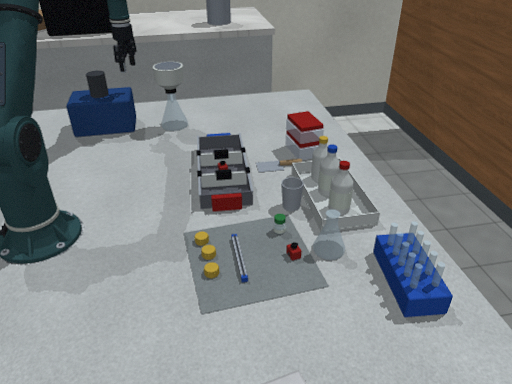

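View pics/top0.png

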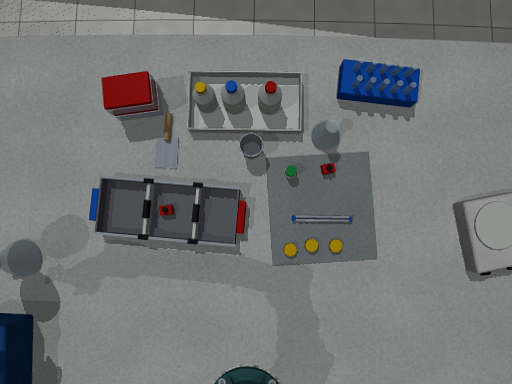

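```bash
cat > h.py <<'E'
from station import robot
import cv2,numpy as np
from scipy.spatial.transform import Rotation as Ro
def ray(n,uv,z):
    c=robot.calibration(n);K=np.array([[c['fx'],0,c['cx']],[0,c['fy'],c['cy']],[0,0,1]])
    p=cv2.undistortPoints(np.array(uv,float).reshape(-1,1,2),K,np.array(c['dist_coeffs'])).reshape(-1,2)
    d=np.c_[p,np.ones(len(p))]@c['R'];o=-c['R'].T@c['t']
    return o+d*((z-o[2])/d[:,2])[:,None]
def proj(n,X):
    c=robot.calibration(n);K=np.array([[c['fx'],0,c['cx']],[0,c['fy'],c['cy']],[0,0,1]])
    return cv2.projectPoints(np.array(X,float).reshape(-1,3),cv2.Rodrigues(c['R'])[0],c['t'],K,np.array(c['dist_coeffs']))[0].reshape(-1,2)
H={'yellow':((18,120,90),(34,255,255)),'red':((0,130,60),(6,255,255)),'red2':((172,130,60),(180,255,255)),'green':((50,90,50),(85,255,255)),'blue':((100,130,50),(130,255,255)),'black':((0,0,0),(180,255,38))}
def blobs(img,col,amin=15):
    hsv=cv2.cvtColor(img,cv2.COLOR_BGR2HSV);m=cv2.inRange(hsv,*H[col])
    if col=='red':m|=cv2.inRange(hsv,*H['red2'])
    n,l,s,c=cv2.connectedComponentsWithStats(m)
    return [(np.round(c[i],1).tolist(),s[i].tolist()) for i in range(1,n) if s[i][4]>=amin]
def go(x,y,z,yaw=None):
    """yaw (rad) = world angle of jaw (tool y) axis; print dp cm and rot for next call"""
    o=robot.get_obs();R=Ro.from_rotvec(o['tcp_rot']);M=R.as_matrix()
    if yaw is not None:
        best=None
        for k in(0,np.pi):
            a=yaw+k;ty=np.array([np.cos(a),np.sin(a),0]);tz=np.array([0,0,-1.]);T=np.c_[np.cross(ty,tz),ty,tz]
            r=Ro.from_matrix(M.T@T).as_rotvec()
            if best is None or np.linalg.norm(r)<np.linalg.norm(best):best=r
    else: best=np.zeros(3)
    print('dp',np.round(M.T@(np.array([x,y,z])-o['tcp_pos'])*100,2),'rot',np.round(best,3),'deg',round(np.degrees(np.linalg.norm(best)),1))
def st():
    o=robot.get_obs();M=Ro.from_rotvec(o['tcp_rot']).as_matrix()
    print('t',round(o['clock'],2),'tcp',np.round(o['tcp_pos'],4),'jaw',np.round(M[:,1],3),'tz',np.round(M[:,2],3),'F',np.round(o['wrist_force'],1),'op mm',round(o['opening']*85.4,1),'q7',round(o['q'][6],2))
E
python3 - <<'E'
from h import *
t=cv2.imread('pics/top0.png');s=cv2.imread('pics/side0.png')
st()
for c in('yellow','red','green','blue','black'):
    for n,i in(('top',t),('side',s)):
        for b in blobs(i,c,8):
            u,v=b[0]
            if (n=='top' and 85<u<385 and 130<v<270) or (n=='side' and 180<u<335 and 130<v<310):
                print(c,n,b,[np.round(ray(n,[b[0]],z)[0][:2],3).tolist() for z in(.024,.05)])
b=cv2.resize(t[140:275,80:390],None,fx=2.5,fy=2.5,interpolation=cv2.INTER_CUBIC);cv2.imwrite('pics/topz.png',b)
E
```

```text
t 0.1 tcp [0.2495 0.6798 0.2027] jaw [ 0.345  0.939 -0.002] tz [-0.001 -0.002 -1.   ] F [ 0.2 -0.1  0. ] op mm 85.2 q7 -0.03
yellow top ([311.1, 245.0], [305, 239, 13, 13, 138]) [[0.456, -0.172], [0.458, -0.169]]
yellow top ([335.3, 245.3], [329, 239, 14, 13, 139]) [[0.456, -0.24], [0.458, -0.235]]
yellow top ([289.9, 249.4], [284, 243, 13, 14, 135]) [[0.443, -0.113], [0.445, -0.111]]
yellow side ([322.8, 139.4], [319, 136, 9, 8, 56]) [[0.947, 0.36], [0.928, 0.311]]
yellow side ([205.0, 245.4], [195, 232, 21, 28, 329]) [[0.449, -0.16], [0.448, -0.19]]
yellow side ([211.1, 269.9], [204, 263, 15, 15, 194]) [[0.455, -0.254], [0.453, -0.281]]
red top ([327.8, 168.2], [321, 163, 15, 11, 97]) [[0.672, -0.217], [0.669, -0.213]]
red top ([240.6, 216.7], [236, 201, 10, 33, 224]) [[0.531, 0.026], [0.531, 0.025]]
red top ([165.5, 209.6], [159, 205, 14, 11, 100]) [[0.548, 0.238], [0.547, 0.232]]
red side ([302.9, 141.8], [287, 131, 32, 17, 107]) [[0.867, 0.356], [0.852, 0.308]]
red side ([222.2, 166.4], [218, 163, 10, 7, 50]) [[0.547, 0.238], [0.542, 0.193]]
red side ([226.5, 201.5], [211, 193, 
[... 1601 characters left out ...]
[[0.461, 0.16], [0.463, 0.155]]
black side ([242.7, 149.4], [241, 148, 4, 4, 14]) [[0.636, 0.344], [0.628, 0.296]]
black side ([198.0, 152.5], [197, 151, 3, 4, 12]) [[0.474, 0.354], [0.472, 0.306]]
black side ([220.7, 153.7], [214, 150, 14, 9, 111]) [[0.553, 0.328], [0.549, 0.281]]
black side ([222.2, 162.4], [220, 161, 5, 4, 16]) [[0.55, 0.265], [0.546, 0.22]]
black side ([246.9, 169.6], [245, 167, 5, 6, 19]) [[0.626, 0.199], [0.618, 0.157]]
black side ([199.0, 173.0], [198, 171, 3, 5, 15]) [[0.465, 0.211], [0.464, 0.167]]
black side ([223.3, 174.1], [216, 170, 15, 10, 130]) [[0.544, 0.187], [0.539, 0.144]]
black side ([293.9, 245.3], [291, 243, 7, 6, 31]) [[0.677, -0.206], [0.668, -0.235]]
```

View pics/topz.png

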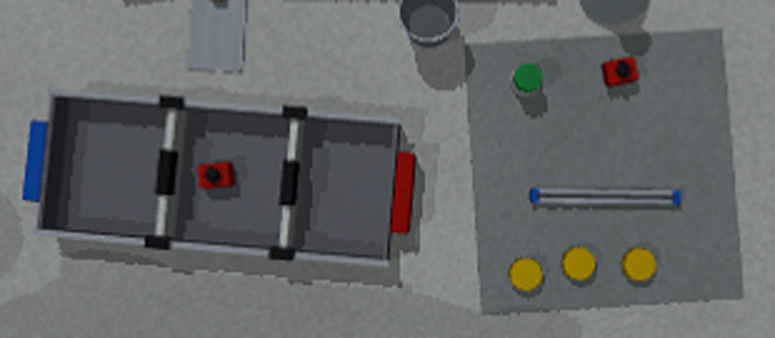

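Run:
```python
from h import *
print(ray('side',[[174,126]],0),ray('top',[[24,258],[40,300],[35,350]],0),ray('top',[[24,258]],.15))
print(ray('top',[[146.4,208.7],[195.4,212.7]],.062),ray('side',[[220.7,153.7],[223.3,174.1]],.055))
print(ray('top',[[165.5,209.6]],.033),ray('side',[[222.2,166.4]],.02),ray('top',[[164.6,209.7]],.043),ray('side',[[222.2,162.4]],.04))
go(.548,.237,.14,-.068)
```

```text
[[0.3971648 0.6512707 0.       ]] [[0.39819637 0.66066142 0.        ]
 [0.27814502 0.60685117 0.        ]
 [0.13281228 0.61805614 0.        ]] [[0.41489504 0.5697679  0.15      ]]
[[0.54828827 0.28202123 0.062     ]
 [0.53987779 0.1473001  0.062     ]] [[0.54760449 0.27159824 0.055     ]
 [0.53848196 0.13620544 0.055     ]]
[[0.54741938 0.23622349 0.033     ]] [[0.54748978 0.24458412 0.02      ]] [[0.54688449 0.23635373 0.043     ]] [[0.54750289 0.23709061 0.04      ]]
dp [-43.28 -31.27   6.34] rot [-2.000e-03  1.000e-03  1.287e+00] deg 73.7
```

```bash
python3 -m handwheel '{"dp":[[0,0,-12],[0,0,-12],[0,0,-12],[0,0,-12],[-20,-30,-12],[-20,-30,-12],[-20,-30,-12],[-20,-30,-12],[-20,-30,-12],[-20,-30,-12],[-20,-30,-12],[-20,-30,-12]],"rot":[[0,0,0],[0,0,0],[0,0,0],[0,0,0],[0,0,1.0],[0,0,1.0],[0,0,1.0],[0,0,1.0],[0,0,1.0],[0,0,1.0],[0,0,1.0],[0,0,1.0]],"gripper":[8.5,8.5,8.5,8.5,8.5,8.5,8.5,8.5,8.5,8.5,8.5,8.5]}' 60; python3 -c "
from h import *
st();go(.547,.237,.14,-.068)"
```

```text
clock: 1.1
tcp_pos: [0.3277, 0.3541, 0.3233]
tcp_rot: [-1.973, -2.445, 0.001]
wrist_force: [0.9, 0.1, 0.3]
opening: 0.995
t 1.1 tcp [0.3277 0.3541 0.3233] jaw [ 0.977  0.211 -0.001] tz [-0.001 -0.    -1.   ] F [0.9 0.1 0.3] op mm 84.9 q7 -0.63
dp [-16.08  18.97  18.32] rot [-0.001  0.     0.281] deg 16.1
```

```bash
python3 -m handwheel '{"dp":[[-16.1,19,18.3],[-16.1,19,18.3],[-16.1,19,18.3],[-16.1,19,18.3],[-16.1,19,18.3],[-16.1,19,18.3],[-16.1,19,18.3],[-16.1,19,18.3],[-16.1,19,18.3],[-16.1,19,18.3]],"rot":[[0,0,0.281],[0,0,0.281],[0,0,0.281],[0,0,0.281],[0,0,0.281],[0,0,0.281],[0,0,0.281],[0,0,0.281],[0,0,0.281],[0,0,0.281]],"gripper":[6,6,6,6,6,6,6,6,6,6]}'; python3 -c "
from h import *
st();go(.547,.237,.010,-.068);cv2.imwrite('pics/s1.png',robot.snapshot('side'))"
```

```text
clock: 1.93
tcp_pos: [0.5479, 0.2396, 0.1397]
tcp_rot: [-2.291, -2.149, 0.004]
wrist_force: [0.2, 0.8, -0.3]
opening: 0.703
t 1.93 tcp [0.5479 0.2396 0.1397] jaw [ 0.998 -0.064 -0.002] tz [-0.002 -0.001 -1.   ] F [ 0.2  0.8 -0.3] op mm 60.0 q7 -0.27
dp [-0.25 -0.04 12.97] rot [-0.002  0.002  0.004] deg 0.3
```

View pics/s1.png

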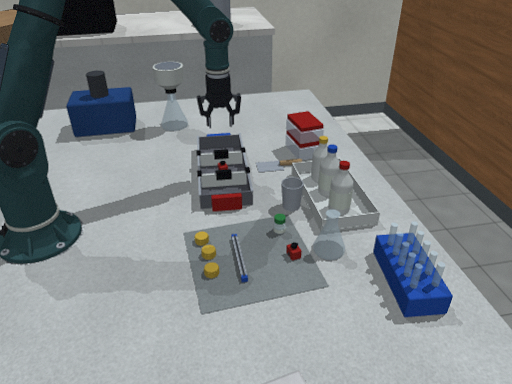

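```bash
python3 -m handwheel '{"dp":[[-0.2,0,5],[-0.2,0,10],[-0.2,0,12],[-0.2,0,13],[-0.2,0,13],[-0.2,0,13],[-0.2,0,13],[-0.2,0,13],[-0.2,0,13],[-0.2,0,13]],"rot":[[0,0,0],[0,0,0],[0,0,0],[0,0,0],[0,0,0],[0,0,0],[0,0,0],[0,0,0],[0,0,0],[0,0,0]],"gripper":[6,6,6,6,6,0,0,0,0,0]}' 50; python3 -c "
from h import *
st();go(.547,.237,.12,-.068)"
```

```text
clock: 2.82
tcp_pos: [0.5493, 0.2395, 0.0131]
tcp_rot: [2.289, 2.151, 0.005]
wrist_force: [-2.5, -0.5, 8.1]
opening: 0.142
t 2.82 tcp [0.5493 0.2395 0.0131] jaw [ 0.998 -0.062  0.002] tz [ 0.003  0.002 -1.   ] F [-2.5 -0.5  8.1] op mm 12.1 q7 -0.18
dp [ -0.24  -0.18 -10.69] rot [ 0.002 -0.002  0.006] deg 0.4
```

```bash
python3 -c "
from h import *
st()
for n in('side','top'):
    i=robot.snapshot(n); i=i[120:220,180:300] if n=='side' else i[150:280,80:260]
    cv2.imwrite(f'pics/{n}2.png',cv2.resize(i,None,fx=4,fy=4,interpolation=2))
st()"
```

```text
t 2.82 tcp [0.5493 0.2395 0.0131] jaw [ 0.998 -0.062  0.002] tz [ 0.003  0.002 -1.   ] F [-2.5 -0.5  8.1] op mm 12.1 q7 -0.18
t 2.92 tcp [0.5493 0.2395 0.0131] jaw [ 0.998 -0.062  0.002] tz [ 0.003  0.002 -1.   ] F [-0.9  0.2  7.1] op mm 12.2 q7 -0.18
```

View pics/side2.png

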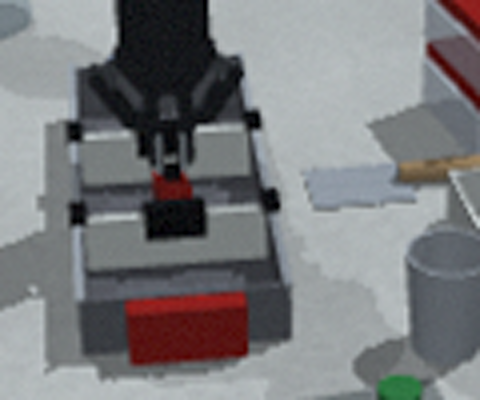

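View pics/top2.png

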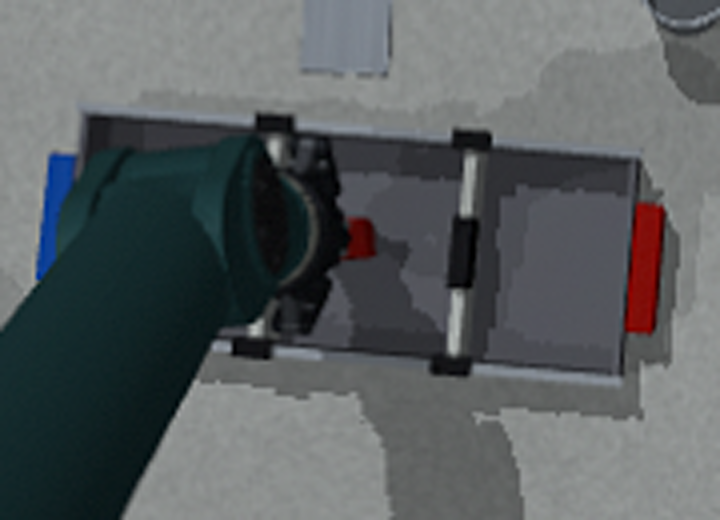

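```bash
python3 -c "
from h import *
print(proj('side',[[.549,.2395,.013],[.549,.2395,.032]]),proj('top',[[.549,.2395,.013],[.549,.2395,.032],[.549,.2395,.086]]))
for n,b in(('side','pics/side2.png'),('top','pics/top2.png')):
  i=cv2.resize(cv2.imread(b),None,fx=.25,fy=.25,interpolation=cv2.INTER_AREA);print(n,blobs(i,'red',8))
"
```

```text
[[222.93188101 168.85179979]
 [222.66027739 164.05058419]] [[166.02679642 209.20312832]
 [164.44196843 209.02286834]
 [159.62815032 208.4749849 ]]
side [([116.0, 2.8], [110, 0, 10, 10, 52]), ([113.0, 18.1], [107, 11, 13, 16, 39]), ([42.8, 46.6], [38, 43, 10, 7, 46]), ([46.5, 81.5], [31, 73, 31, 18, 482])]
top [([160.6, 66.7], [156, 51, 10, 33, 231]), ([89.1, 59.4], [87, 55, 5, 10, 42])]
```

```bash
python3 -m handwheel '{"dp":[[0,0,0],[0,0,0],[0,0,-2],[0,0,-4],[0,0,-6],[0,0,-9],[0,0,-9],[0,0,-9]],"rot":[[0,0,0],[0,0,0],[0,0,0],[0,0,0],[0,0,0],[0,0,0],[0,0,0],[0,0,0]],"gripper":[0,0,0,0,0,0,0,0]}'; python3 -c "
from h import *
st()
for n in('side','top'):
    i=robot.snapshot(n); i=i[90:220,180:300] if n=='side' else i[150:280,80:260]
    cv2.imwrite(f'pics/{n}3.png',cv2.resize(i,None,fx=4,fy=4,interpolation=2))
st()"
```

```text
clock: 3.58
tcp_pos: [0.5498, 0.2393, 0.1033]
tcp_rot: [2.288, 2.151, 0.008]
wrist_force: [0.1, 0.0, -1.9]
opening: 0.14
t 3.58 tcp [0.5498 0.2393 0.1033] jaw [ 0.998 -0.062  0.004] tz [ 0.005  0.002 -1.   ] F [ 0.1  0.  -1.9] op mm 11.9 q7 -0.24
t 3.68 tcp [0.5476 0.2387 0.1009] jaw [ 0.998 -0.062 -0.   ] tz [-0.  0. -1.] F [-0.1 -0.3 -0.9] op mm 11.6 q7 -0.24
```

View pics/side3.png

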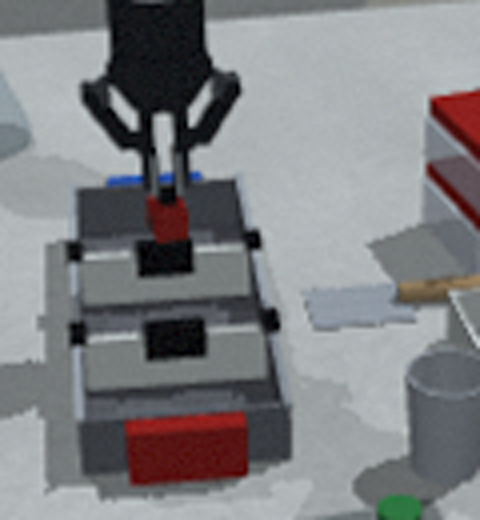

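View pics/top3.png

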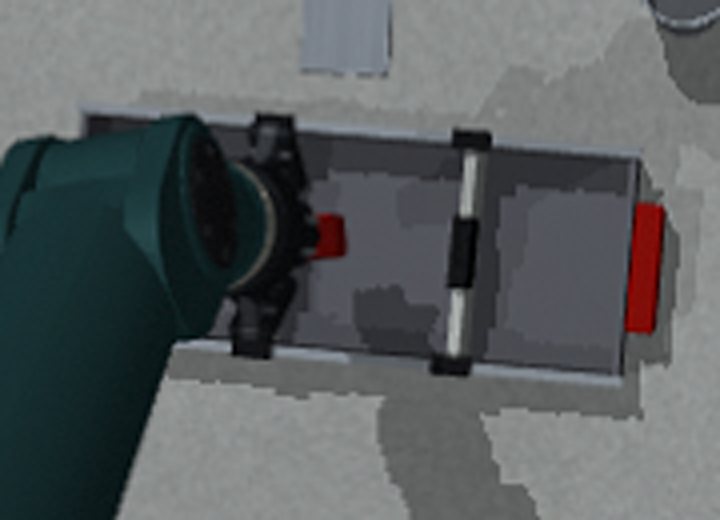

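```bash
python3 -c "
from h import *
for z in (.082,.101,.12,.14,.174): print(z,(proj('side',[[.5476,.2387,z]])-[180,90])*4,(proj('top',[[.5476,.2387,z]])-[80,150])*4)
"
```

```text
0.082 [[166.16662259 244.92166055]] [[321.12342012 236.18709008]]
0.101 [[165.00942625 224.66201547]] [[313.94854288 235.40629455]]
0.12 [[163.83507455 204.0989105 ]] [[306.50862767 234.59634219]]
0.14 [[162.57996493 182.1182525 ]] [[298.3744261  233.71043873]]
0.174 [[160.40039584 143.93907113]] [[283.78067809 232.1200566 ]]
```

```bash
python3 -c "
from h import *
i=cv2.imread('pics/s1.png');j=cv2.resize(i[80:150,180:260],None,fx=8,fy=8,interpolation=2)
for z,c in((.1397,(0,0,255)),(.1587,(0,255,0)),(.1777,(255,0,0))):
  for dx in(-.03,0,.03):
    u=(proj('side',[[.5479+dx,.2396,z]])[0]-[180,80])*8; cv2.circle(j,tuple(int(a) for a in u),4,c,-1)
cv2.imwrite('pics/s1z.png',j)"
```

```text
(no output)
```

View pics/s1z.png

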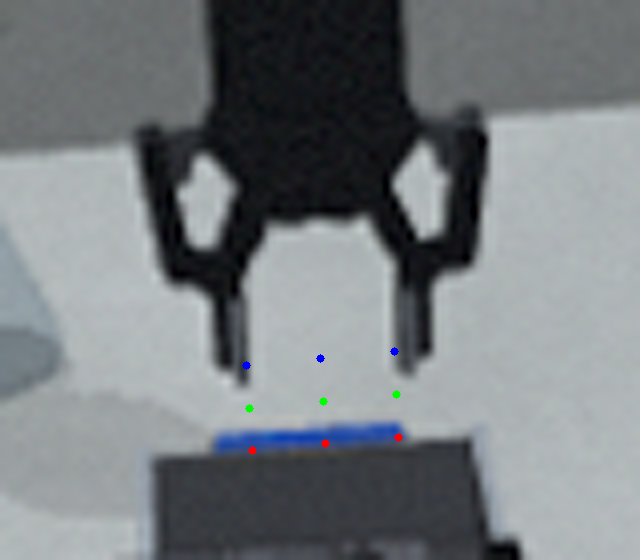

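```bash
cat >> h.py <<'E'
C=np.array([.545,.230]);Lv=np.array([.068,.9977]);Wv=np.array([.9977,-.068])
def tp(w,l): return C+w*Wv+l*Lv
def tl(p): d=np.array(p)[:2]-C; return np.round([d@Wv,d@Lv],4)
E
python3 -c "
from h import *
print(tp(-.03,-.15));go(*tp(-.03,-.15),.11,-.068)"
```

```text
[0.504869 0.082385]
dp [-15.87  -3.3   -0.91] rot [-0.    -0.     0.006] deg 0.4
```

```bash
python3 -m handwheel '{"dp":[[0,0,-1],[-3,-1,-1],[-6,-2,-1],[-9,-3,-1],[-12,-3.3,-1],[-15.8,-3.3,-1],[-15.8,-3.3,-1],[-15.8,-3.3,-1],[-15.8,-3.3,-1]],"rot":[[0,0,0],[0,0,0],[0,0,0],[0,0,0],[0,0,0],[0,0,0],[0,0,0],[0,0,0],[0,0,0]],"gripper":[0,0,0,0,0,0,0,0,0]}'; python3 -c "
from h import *
st();go(*tp(-.03,-.15),.015,-.068)
for n in('side','top'):
    i=robot.snapshot(n); i=i[90:220,180:300] if n=='side' else i[150:280,80:260]
    cv2.imwrite(f'pics/{n}4.png',cv2.resize(i,None,fx=4,fy=4,interpolation=2))
"
```

```text
clock: 4.43
tcp_pos: [0.5054, 0.0831, 0.1106]
tcp_rot: [-2.29, -2.15, 0.0]
wrist_force: [-0.0, 0.2, -1.7]
opening: 0.14
t 4.43 tcp [0.5054 0.0831 0.1106] jaw [ 0.998 -0.063 -0.001] tz [-0.001  0.    -1.   ] F [-0.   0.2 -1.7] op mm 11.9 q7 -0.01
dp [-0.07 -0.04  9.56] rot [-0.001 -0.     0.005] deg 0.3
```

View pics/side4.png

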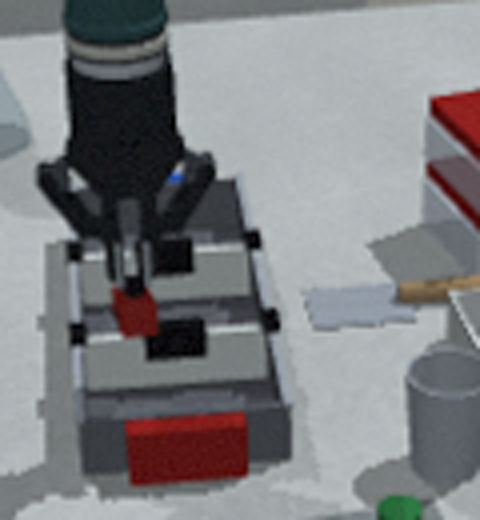

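```bash
python3 -m handwheel '{"dp":[[0,0,3],[0,0,6],[0,0,8],[0,0,9],[0,0,9.5],[0,0,9.5],[0,0,9.5],[0,0,9.5],[0,0,9.5],[0,0,9.5]],"rot":[[0,0,0],[0,0,0],[0,0,0],[0,0,0],[0,0,0],[0,0,0],[0,0,0],[0,0,0],[0,0,0],[0,0,0]],"gripper":[0,0,0,0,0,0,0,3,3,3]}'; python3 -c "
from h import *
st()"
python3 -m handwheel '{"dp":[[0,0,-3],[0,0,-6],[0,0,-10],[4,3,-10],[8,3,-10],[12,3,-10],[16,3,-10],[20,4,-10],[20,4,-10],[20,4,-10]],"rot":[[0,0,0],[0,0,0],[0,0,0],[0,0,0],[0,0,0],[0,0,0],[0,0,0],[0,0,0],[0,0,0],[0,0,0]],"gripper":[3,3,3,3,3,3,3,3,4,4]}'; python3 -c "
from h import *
st()
for n in('side','top'):
    i=robot.snapshot(n); cv2.imwrite(f'pics/{n}5.png',i);i=i[90:220,180:300] if n=='side' else i[150:280,80:260]
    cv2.imwrite(f'pics/{n}5z.png',cv2.resize(i,None,fx=4,fy=4,interpolation=2))
"
```

```text
clock: 5.37
tcp_pos: [0.5063, 0.0832, 0.0168]
tcp_rot: [2.288, 2.151, 0.003]
wrist_force: [-0.4, -0.1, -0.4]
opening: 0.351
t 5.37 tcp [0.5063 0.0832 0.0168] jaw [ 0.998 -0.062  0.002] tz [ 0.002  0.    -1.   ] F [-0.4 -0.1 -0.4] op mm 30.0 q7 0.07
clock: 6.2
tcp_pos: [0.5579, 0.2849, 0.1162]
tcp_rot: [-2.282, -2.159, -0.004]
wrist_force: [-0.7, -1.1, -0.1]
opening: 0.469
t 6.2 tcp [0.5579 0.2849 0.1162] jaw [ 0.998 -0.055  0.001] tz [ 0.002  0.002 -1.   ] F [-0.7 -1.1 -0.1] op mm 40.0 q7 -0.29
```

View pics/side5z.png

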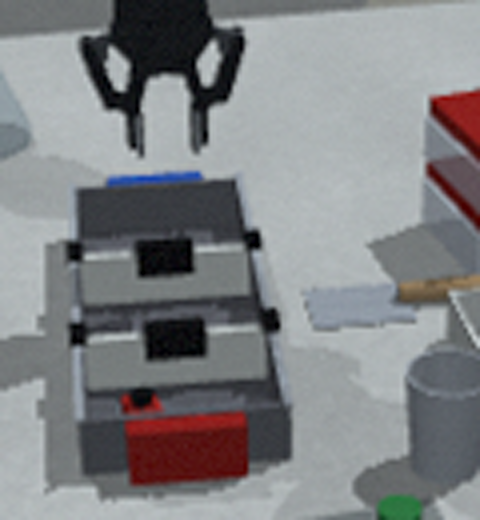

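View pics/top5z.png

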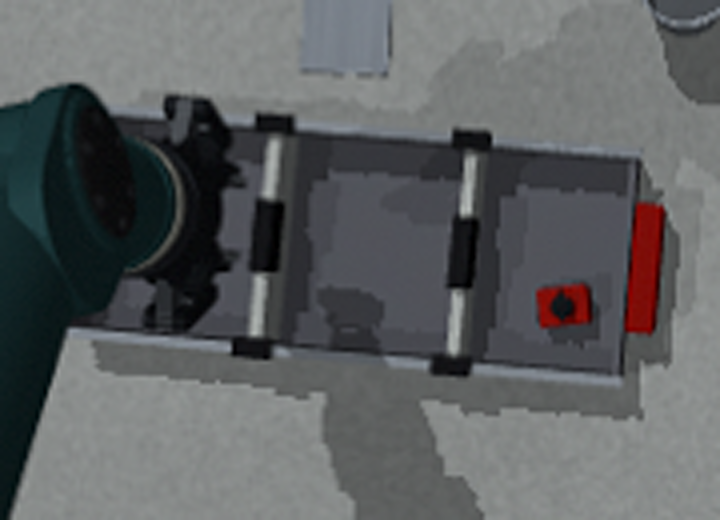

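```bash
python3 -c "
from h import *
print(tp(0,.054), tp(0,.003));go(.548,.284,.10,1.503);go(.548,.284,.10,1.503-np.pi)"
```

```text
[0.548672  0.2838758] [0.545204  0.2329931]
dp [ 0.42 -0.98  1.6 ] rot [-1.000e-03  1.000e-03 -1.565e+00] deg 89.7
dp [ 0.42 -0.98  1.6 ] rot [-1.000e-03  1.000e-03 -1.565e+00] deg 89.7
```

```bash
python3 -m handwheel '{"dp":[[0.4,-1,1.6],[0.4,-1,1.6],[0.4,-1,1.6],[0.4,-1,1.6],[0.4,-1,1.6],[0.4,-1,1.6],[0.4,-1,1.6],[0.4,-1,1.6],[0.4,-1,1.6],[0.4,-1,1.6],[0.4,-1,1.6],[0.4,-1,1.6]],"rot":[[0,0,-1.565],[0,0,-1.565],[0,0,-1.565],[0,0,-1.565],[0,0,-1.565],[0,0,-1.565],[0,0,-1.565],[0,0,-1.565],[0,0,-1.565],[0,0,-1.565],[0,0,-1.565],[0,0,-1.565]],"gripper":[4,4,4,4,4,4,4,4,4,4,4,4]}'; python3 -c "
from h import *
st();go(.548,.284,.02,1.503)"
```

```text
clock: 7.3
tcp_pos: [0.5481, 0.2813, 0.1]
tcp_rot: [-0.205, -3.135, 0.003]
wrist_force: [0.1, -0.0, -0.1]
opening: 0.47
t 7.3 tcp [0.5481 0.2813 0.1   ] jaw [ 0.13   0.992 -0.002] tz [-0.    -0.002 -1.   ] F [ 0.1 -0.  -0.1] op mm 40.2 q7 0.83
dp [0.05 0.28 8.  ] rot [-0.002  0.    -0.063] deg 3.6
```

```bash
python3 -m handwheel '{"dp":[[0,0.3,0],[0,0.3,3],[0,0.3,6],[0,0.3,8],[0,0.3,8],[0,0.3,8],[0,0.3,8],[0,0.3,8],[0,0.3,8],[0,0.3,8],[0,0.3,8]],"rot":[[0,0,-0.063],[0,0,-0.063],[0,0,-0.063],[0,0,-0.063],[0,0,-0.063],[0,0,-0.063],[0,0,-0.063],[0,0,-0.063],[0,0,-0.063],[0,0,-0.063],[0,0,-0.063]],"gripper":[4,4,4,4,4,4,1,0,0,0,0]}' 40; python3 -c "
from h import *
st();i=robot.snapshot('side');i=i[90:220,180:300];cv2.imwrite('pics/side6z.png',cv2.resize(i,None,fx=4,fy=4,interpolation=2));go(.548,.284,.02,1.503)"
```

```text
clock: 8.22
tcp_pos: [0.5497, 0.2872, 0.0217]
tcp_rot: [0.11, 3.137, 0.0]
wrist_force: [0.1, -3.1, 6.7]
opening: 0.151
t 8.22 tcp [0.5497 0.2872 0.0217] jaw [0.07  0.998 0.   ] tz [ 0.002  0.    -1.   ] F [ 0.1 -3.1  6.7] op mm 12.9 q7 0.85
dp [ 0.15 -0.34  0.17] rot [ 0.     0.002 -0.002] deg 0.2
```

View pics/side6z.png

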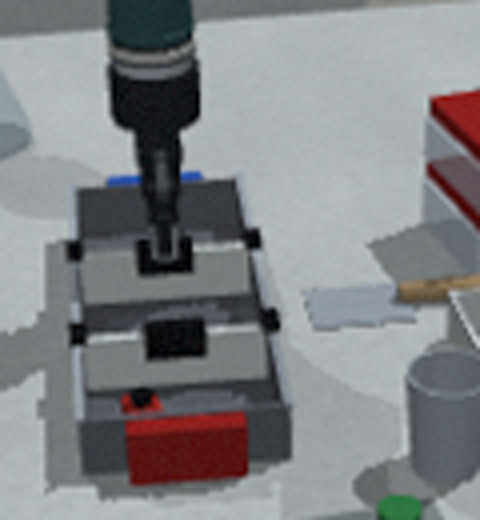

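```bash
python3 -m handwheel '{"dp":[[0,-0.5,0],[0,-1.2,0],[0,-2,0],[0,-2.8,0],[0,-3.6,0],[0,-4.4,0],[0,-5,0],[0,-5.5,0],[0,-5.5,0],[0,-5.5,0]],"rot":[[0,0,0],[0,0,0],[0,0,0],[0,0,0],[0,0,0],[0,0,0],[0,0,0],[0,0,0],[0,0,0],[0,0,0]],"gripper":[0,0,0,0,0,0,0,0,0,0]}' 40; python3 -c "
from h import *
st();i=robot.snapshot('top');cv2.imwrite('pics/top7.png',i)
for b in blobs(i,'black',8):
    if 120<b[0][0]<210 and 195<b[0][1]<220: print(b,tl(ray('top',[b[0]],.062)[0]))"
```

```text
clock: 9.1
tcp_pos: [0.5461, 0.2332, 0.0217]
tcp_rot: [0.11, 3.137, 0.003]
wrist_force: [0.0, -0.4, 9.2]
opening: 0.151
t 9.1 tcp [0.5461 0.2332 0.0217] jaw [0.07  0.998 0.002] tz [ 0.003  0.002 -1.   ] F [ 0.  -0.4  9.2] op mm 12.9 q7 0.91
([195.4, 212.8], [192, 204, 8, 18, 111]) [ 0.0002 -0.0829]
([178.3, 208.1], [176, 207, 6, 3, 13]) [ 0.0089 -0.0351]
([177.3, 214.5], [175, 213, 6, 4, 15]) [-0.0086 -0.0341]
```

Release, lift, retreat upward and towards the mat; look.

```bash
python3 -m handwheel '{"dp":[[0,0,0],[0,0,0],[0,0,-0.5],[0,0,-4],[0,0,-8],[0,0,-12],[0,4,-14],[0,8,-14],[0,12,-14],[0,15,-14],[0,15,-14],[0,15,-14]],"rot":[[0,0,0],[0,0,0],[0,0,0],[0,0,0],[0,0,0],[0,0,0],[0,0,0],[0,0,0],[0,0,0],[0,0,0],[0,0,0],[0,0,0]],"gripper":[3.5,3.5,3.5,3.5,3.5,3.5,3.5,3.5,3.5,3.5,3.5,3.5]}' 40; python3 -c "
from h import *
st();i=robot.snapshot('top');cv2.imwrite('pics/top8.png',i);s=robot.snapshot('side');cv2.imwrite('pics/side8.png',s)
for c,z in(('black',.062),('yellow',.024),('red',.03),('blue',.016)):
  for b in blobs(i,c,8):
    if 90<b[0][0]<385 and 150<b[0][1]<270: print(c,b,np.round(ray('top',[b[0]],z)[0],3),tl(ray('top',[b[0]],z)[0]))
cv2.imwrite('pics/top8z.png',cv2.resize(i[140:275,80:390],None,fx=2.5,fy=2.5,interpolation=2))"
```

```text
clock: 10.15
tcp_pos: [0.5536, 0.3852, 0.1595]
tcp_rot: [-0.102, -3.139, -0.001]
wrist_force: [-0.2, -0.3, -1.0]
opening: 0.41
t 10.15 tcp [0.5536 0.3852 0.1595] jaw [0.065 0.998 0.001] tz [-0.001  0.001 -1.   ] F [-0.2 -0.3 -1. ] op mm 35.0 q7 0.76
black ([328.9, 167.6], [327, 165, 5, 6, 21]) [ 0.669 -0.214  0.062] [ 0.1538 -0.4344]
black ([166.5, 182.4], [162, 180, 10, 5, 41]) [0.621 0.229 0.062] [0.0761 0.0042]
black ([197.6, 184.9], [193, 183, 10, 5, 44]) [0.616 0.143 0.062] [ 0.0764 -0.0817]
black ([165.0, 210.3], [161, 202, 9, 18, 116]) [0.545 0.231 0.062] [-0.0002  0.0006]
black ([195.4, 212.7], [192, 204, 8, 18, 113]) [0.54  0.147 0.062] [ 0.0005 -0.0829]
black ([220.0, 226.2], [218, 223, 5, 7, 23]) [0.505 0.08  0.062] [-0.0301 -0.1528]
black ([161.7, 238.0], [156, 236, 16, 5, 48]) [0.47  0.237 0.062] [-0.0757  0.0023]
black ([192.4, 241.0], [188, 239, 10, 5, 44]) [0.463 0.153 0.062] [-0.0763 -0.0819]
yellow ([311.1, 245.0], [305, 239, 13, 13, 138]) [ 0.456 -0.172  0.024] [-0.0615 -0.4071]
yellow ([335.4, 245.2], [329, 239, 14, 13, 135]) [ 0.456 -0.24   0.024] [-0.0564 -0.4748]
yellow ([289.9, 249.3], [284, 243, 13, 14, 137]) [ 0.443 -0.113  0.024] [-0.0783 -0.3491]
red ([327.6, 168.3], [321, 163, 15, 12, 99]) [ 0.671 -0.216  0.03 ] [ 0.1562 -0.4362]
red ([240.6, 216.7], [236, 201, 10, 33, 225]) [0.531 0.026 0.03 ] [ 0.0004 -0.2046]
red ([220.4, 225.8], [214, 221, 14, 11, 95]) [0.505 0.082 0.03 ] [-0.0297 -0.1507]
blue ([94.5, 194.0], [91, 189, 8, 11, 73]) [0.589 0.448 0.016] [0.0288 0.2206]
blue ([92.3, 214.9], [89, 210, 8, 11, 65]) [0.529 0.452 0.016] [-0.0314  0.2204]
blue ([293.4, 217.6], [292, 215, 4, 6, 20]) [ 0.532 -0.122  0.016] [ 0.0105 -0.3525]
blue ([350.1, 218.6], [349, 216, 3, 6, 16]) [ 0.531 -0.283  0.016] [ 0.0212 -0.5124]
```

View pics/top8z.png

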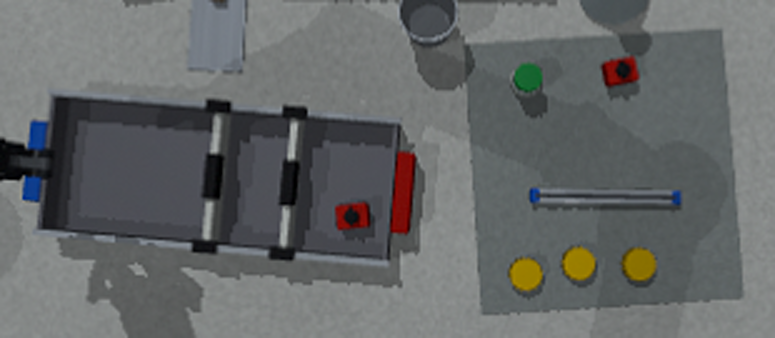

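```bash
python3 -c "
from h import *
go(.5315,-.2025,.10,-.006)"
```

```text
dp [ -1.8  -58.31   6.06] rot [-3.000e-03  1.000e-03  1.506e+00] deg 86.3
```

```bash
python3 -m handwheel '{"dp":[[-1.8,-58.3,0],[-1.8,-58.3,0],[-1.8,-58.3,0],[-1.8,-58.3,0],[-1.8,-58.3,0],[-1.8,-58.3,0],[-1.8,-58.3,0],[-1.8,-58.3,0],[-1.8,-58.3,0],[-1.8,-58.3,0],[-1.8,-58.3,0],[-1.8,-58.3,0]],"rot":[[0,0,1.506],[0,0,1.506],[0,0,1.506],[0,0,1.506],[0,0,1.506],[0,0,1.506],[0,0,1.506],[0,0,1.506],[0,0,1.506],[0,0,1.506],[0,0,1.506],[0,0,1.506]],"gripper":[4,4,4,4,4,4,4,4,4,4,4,4]}' 40; python3 -c "
from h import *
st();go(.5315,-.2025,.10,-.006)"
```

```text
clock: 11.25
tcp_pos: [0.5333, -0.1211, 0.1601]
tcp_rot: [-2.231, -2.211, 0.001]
wrist_force: [0.8, -0.2, -0.4]
opening: 0.469
t 11.25 tcp [ 0.5333 -0.1211  0.1601] jaw [ 1.    -0.009 -0.001] tz [-0.001 -0.    -1.   ] F [ 0.8 -0.2 -0.4] op mm 40.0 q7 0.35
dp [-8.14 -0.11  6.01] rot [-0.001  0.    -0.003] deg 0.2
```

```bash
python3 -m handwheel '{"dp":[[-4,0,0],[-8,0,3],[-8,0,6],[-8,0,6],[-8,0,6]],"rot":[[0,0,0],[0,0,0],[0,0,0],[0,0,0],[0,0,0]],"gripper":[4,4,4,4,4]}' 40; python3 -c "
from h import *
st();s=robot.snapshot('side')
print([(b,np.round(ray('side',[b[0]],.012)[0],3)) for b in blobs(s,'blue',8) if 225<b[0][0]<255 and b[0][1]>220])
go(.5315,-.2025,-.014,-.006)
cv2.imwrite('pics/side9z.png',cv2.resize(s[200:310,180:330],None,fx=4,fy=4,interpolation=2))"
```

```text
clock: 11.67
tcp_pos: [0.5322, -0.1984, 0.0984]
tcp_rot: [-2.222, -2.214, 0.005]
wrist_force: [0.3, 0.6, 0.5]
opening: 0.47
t 11.67 tcp [ 0.5322 -0.1984  0.0984] jaw [ 1.    -0.003 -0.006] tz [-0.006  0.001 -1.   ] F [0.3 0.6 0.5] op mm 40.1 q7 0.53
[(([234.0, 234.4], [232, 234, 5, 2, 9]), array([ 0.532, -0.116,  0.012])), (([244.1, 278.0], [241, 275, 7, 7, 43]), array([ 0.531, -0.285,  0.012]))]
dp [-0.52 -0.23 11.37] rot [-0.002 -0.001  0.005] deg 0.3
```

View pics/side9z.png

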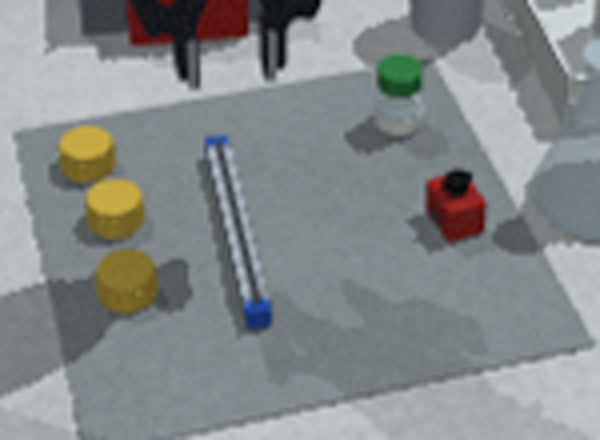

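```bash
python3 -m handwheel '{"dp":[[-0.4,-0.1,4],[-0.4,-0.1,8],[-0.4,-0.1,10],[-0.4,-0.1,11],[-0.4,-0.1,11.3],[-0.4,-0.1,11.3],[-0.4,-0.1,11.3],[-0.4,-0.1,11.3],[-0.4,-0.1,11.3],[-0.4,-0.1,11.3],[-0.4,-0.1,11.3]],"rot":[[0,0,0],[0,0,0],[0,0,0],[0,0,0],[0,0,0],[0,0,0],[0,0,0],[0,0,0],[0,0,0],[0,0,0],[0,0,0]],"gripper":[4,4,4,4,4,4,4,0,0,0,0]}' 60; python3 -c "
from h import *
st()"
```

```text
clock: 12.63
tcp_pos: [0.5356, -0.2013, -0.0115]
tcp_rot: [2.219, 2.221, 0.002]
wrist_force: [0.0, 1.0, 6.9]
opening: 0.146
t 12.63 tcp [ 0.5356 -0.2013 -0.0115] jaw [1.    0.001 0.002] tz [ 0.002 -0.    -1.   ] F [0.  1.  6.9] op mm 12.4 q7 0.6
```

```bash
python3 -m handwheel '{"dp":[[0,0,0],[0,0,-1],[0,0,-3],[0,0,-6],[0,0,-9],[0,0,-12],[0,0,-12],[0,0,-12]],"rot":[[0,0,0],[0,0,0],[0,0,0],[0,0,0],[0,0,0],[0,0,0],[0,0,0],[0,0,0]],"gripper":[0,0,0,0,0,0,0,0]}' 60; python3 -c "
from h import *
st()
for n in('top','side'):
  s=robot.snapshot(n)
  cv2.imwrite(f'pics/{n}10.png',s);
  for b in blobs(s,'blue',8):
    if (n=='side' and 200<b[0][0]<260) or (n=='top' and 250<b[0][0]<400 and b[0][1]>150): print(n,b,np.round(ray(n,[b[0]],.137)[0],3))
go(*tp(0,.098),.12,-.068)
cv2.imwrite('pics/side10z.png',cv2.resize(s[150:310,180:330],None,fx=3.6,fy=3.6,interpolation=2))"
```

```text
clock: 13.3
tcp_pos: [0.5362, -0.2016, 0.1094]
tcp_rot: [2.217, 2.219, 0.004]
wrist_force: [0.0, 1.0, -1.2]
opening: 0.146
t 13.3 tcp [ 0.5362 -0.2016  0.1094] jaw [1.    0.001 0.005] tz [ 0.005 -0.001 -1.   ] F [ 0.   1.  -1.2] op mm 12.5 q7 0.54
top ([297.4, 215.5], [296, 213, 4, 6, 23]) [ 0.536 -0.122  0.137]
side ([213.5, 134.6], [207, 134, 14, 3, 28]) [0.526 0.257 0.137]
side ([244.3, 239.9], [241, 237, 7, 7, 45]) [ 0.533 -0.291  0.137]
dp [52.84  1.83 -1.3 ] rot [-0.001 -0.     0.069] deg 4.0
```

View pics/side10z.png

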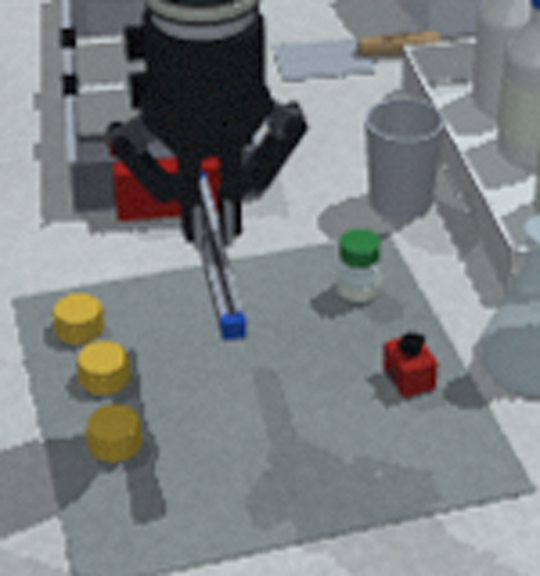

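```bash
python3 -m handwheel '{"dp":[[2,0,-1.5],[6,0.2,-1.5],[10,0.4,-1.5],[14,0.6,-1.5],[18,0.8,-1.5],[22,1,-1.5],[26,1.2,-1.5],[30,1.4,-1.5],[34,1.6,-1.5],[38,1.8,-1.5],[42,1.8,-1.5],[45,1.8,-1.5]],"rot":[[0,0,0],[0,0,0.02],[0,0,0.04],[0,0,0.06],[0,0,0.069],[0,0,0.069],[0,0,0.069],[0,0,0.069],[0,0,0.069],[0,0,0.069],[0,0,0.069],[0,0,0.069]],"gripper":[0,0,0,0,0,0,0,0,0,0,0,0]}'; python3 -c "
from h import *
st();go(*tp(0,.0985),.09,-.068)"
```

```text
clock: 14.4
tcp_pos: [0.5504, 0.2531, 0.1199]
tcp_rot: [-2.29, -2.147, 0.003]
wrist_force: [-0.5, 2.1, -1.5]
opening: 0.14
t 14.4 tcp [0.5504 0.2531 0.1199] jaw [ 0.998 -0.064 -0.003] tz [-0.003  0.    -1.   ] F [-0.5  2.1 -1.5] op mm 12.0 q7 -0.27
dp [ 7.51 -0.34  2.99] rot [-0.003  0.     0.004] deg 0.3
```

```bash
python3 -m handwheel '{"dp":[[2,-0.1,0],[4,-0.2,0],[6,-0.3,0],[7,-0.3,0],[7.5,-0.3,1],[7.5,-0.3,2],[7.5,-0.3,3],[7.5,-0.3,3],[7.5,-0.3,3]],"rot":[[0,0,0],[0,0,0],[0,0,0],[0,0,0],[0,0,0],[0,0,0],[0,0,0],[0,0,0],[0,0,0]],"gripper":[0,0,0,0,0,0,0,0,0]}'; python3 -c "
from h import *
st();go(*tp(0,.0985),-.006,-.068)
for n in('top','side'):
  s=robot.snapshot(n)
  for b in blobs(s,'blue',5):
    if (n=='side' and 200<b[0][0]<260) or (n=='top' and 70<b[0][0]<200 and b[0][1]>150): print(n,b,np.round(ray(n,[b[0]],.112)[0],3),tl(ray(n,[b[0]],.112)[0]))
  s=s[50:230,160:310] if n=='side' else s[150:280,80:260]
  cv2.imwrite(f'pics/{n}11z.png',cv2.resize(s,None,fx=3.3,fy=3.3,interpolation=2))"
```

```text
clock: 15.15
tcp_pos: [0.5536, 0.3213, 0.0903]
tcp_rot: [2.298, 2.142, -0.006]
wrist_force: [-0.4, -0.2, -0.4]
opening: 0.145
t 15.15 tcp [0.5536 0.3213 0.0903] jaw [ 0.998 -0.07  -0.002] tz [-0.003 -0.003 -1.   ] F [-0.4 -0.2 -0.4] op mm 12.4 q7 -0.36
dp [ 0.71 -0.21  9.63] rot [-0.002  0.003 -0.003] deg 0.3
top ([156.7, 208.6], [154, 206, 6, 6, 25]) [0.548 0.241 0.112] [0.0022 0.0108]
side ([226.1, 133.6], [223, 133, 7, 3, 14]) [0.574 0.306 0.112] [0.0235 0.0779]
side ([212.0, 134.6], [207, 134, 11, 3, 22]) [0.525 0.309 0.112] [-0.025   0.0771]
side ([221.0, 142.8], [219, 140, 5, 6, 27]) [0.548 0.242 0.112] [0.0019 0.0118]
```

View pics/side11z.png

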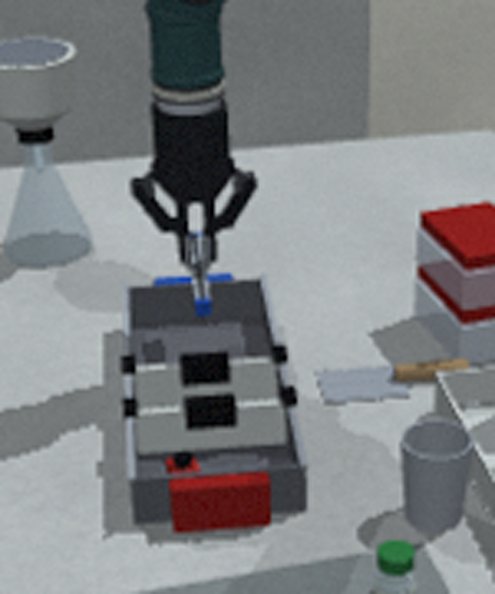

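View pics/top11z.png

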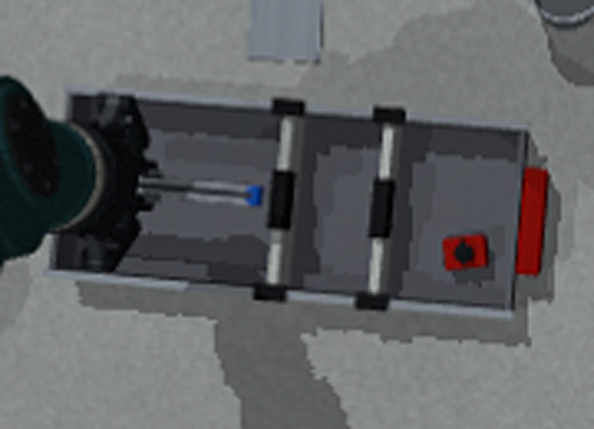

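```bash
python3 -c "
from h import *
st();go(*tp(.036,.0985),-.006,-.068)"
```

```text
t 15.25 tcp [0.5547 0.3225 0.0918] jaw [ 0.998 -0.07  -0.   ] tz [-0.    -0.001 -1.   ] F [0.4 0.1 0. ] op mm 12.5 q7 -0.36
dp [0.57 3.26 9.78] rot [-0.     0.001 -0.002] deg 0.1
```

```bash
python3 -m handwheel '{"dp":[[0.5,1.5,0],[0.5,3.2,0],[0.5,3.2,0],[0.5,3.2,0],[0.5,3.2,2],[0.5,3.2,4],[0.5,3.2,4],[0.5,3.2,4]],"rot":[[0,0,0],[0,0,0],[0,0,0],[0,0,0],[0,0,0],[0,0,0],[0,0,0],[0,0,0]],"gripper":[0,0,0,0,0,0,0,0]}'; python3 -c "
from h import *
st();go(*tp(.036,.0985),-.006,-.068)
for n in('top','side'):
  s=robot.snapshot(n)
  for b in blobs(s,'blue',5):
    if (n=='side' and 200<b[0][0]<260) or (n=='top' and 70<b[0][0]<200 and b[0][1]>150): print(n,b,np.round(ray(n,[b[0]],.073)[0],3),tl(ray(n,[b[0]],.073)[0]))
st()
"
```

```text
clock: 15.92
tcp_pos: [0.5845, 0.3262, 0.0511]
tcp_rot: [-2.294, -2.144, 0.005]
wrist_force: [-0.2, 0.0, -0.9]
opening: 0.148
t 15.92 tcp [0.5845 0.3262 0.0511] jaw [ 0.998 -0.068 -0.003] tz [-0.003 -0.001 -1.   ] F [-0.2  0.  -0.9] op mm 12.6 q7 -0.32
dp [-0.01  0.33  5.7 ] rot [-0.003  0.002  0.   ] deg 0.2
top ([159.1, 197.6], [157, 195, 5, 6, 25]) [0.579 0.245 0.073] [0.0325 0.0174]
top ([92.5, 214.7], [89, 209, 8, 12, 67]) [0.529 0.427 0.073] [-0.0294  0.1955]
side ([215.2, 134.5], [207, 133, 17, 4, 35]) [0.543 0.387 0.073] [-0.0124  0.1562]
side ([231.0, 151.4], [229, 149, 5, 5, 21]) [0.58  0.248 0.073] [0.0342 0.0199]
t 16.02 tcp [0.5867 0.3269 0.0528] jaw [ 0.998 -0.068  0.001] tz [ 0.001  0.001 -1.   ] F [ 0.2 -0.6 -0.4] op mm 12.4 q7 -0.32
```

```bash
python3 -m handwheel '{"dp":[[0,0,1.5],[0,0,3],[0,0,4.5],[0,0,5.2],[0,0,5.8],[0,0,5.8],[0,0,5.8],[0,0,5.8],[0,0,5.8],[0,0,5.8]],"rot":[[0,0,0],[0,0,0],[0,0,0],[0,0,0],[0,0,0],[0,0,0],[0,0,0],[0,0,0],[0,0,0],[0,0,0]],"gripper":[0,0,0,0,0,0,0,2.5,2.5,2.5]}'; python3 -m handwheel '{"dp":[[0,0,-3],[0,0,-7],[0,0,-11],[-4,0,-13],[-8,0,-13],[-12,0,-13],[-16,0,-13],[-20,0,-13],[-24,0,-13],[-28,0,-13],[-32,0,-13],[-36,0,-13]],"rot":[[0,0,0],[0,0,0],[0,0,0],[0,0,0],[0,0,0],[0,0,0],[0,0,0],[0,0,0],[0,0,0],[0,0,0],[0,0,0],[0,0,0]],"gripper":[2.5,2.5,2.5,2.5,2.5,2.5,4,4,4,4,4,4]}'; python3 -c "
from h import *
st()
for n in('top','side'):
  s=robot.snapshot(n);cv2.imwrite(f'pics/{n}12.png',s)
  for c,z in(('yellow',.024),('red',.03),('blue',.013),('black',.042)):
   for b in blobs(s,c,5):
    if (n=='side' and 180<b[0][0]<315 and b[0][1]>130) or (n=='top' and 70<b[0][0]<380 and 265>b[0][1]>150): print(n,c,b,np.round(ray(n,[b[0]],z)[0],3),tl(ray(n,[b[0]],z)[0]))
  cv2.imwrite(f'pics/{n}12.png',s)
"
```

```text
clock: 16.85
tcp_pos: [0.587, 0.3269, -0.0058]
tcp_rot: [2.295, 2.144, 0.002]
wrist_force: [-0.3, 0.4, -0.4]
opening: 0.292
clock: 17.85
tcp_pos: [0.562, -0.0343, 0.1244]
tcp_rot: [2.295, 2.144, 0.002]
wrist_force: [1.0, -0.4, -0.7]
opening: 0.47
t 17.85 tcp [ 0.562  -0.0343  0.1244] jaw [ 0.998 -0.068  0.001] tz [ 0.001  0.    -1.   ] F [ 1.  -0.4 -0.7] op mm 40.1 q7 0.19
top yellow ([311.1, 245.1], [305, 239, 13, 13, 140]) [ 0.456 -0.172  0.024] [-0.0617 -0.4071]
top yellow ([335.2, 245.2], [329, 239, 14, 14, 143]) [ 0.456 -0.239  0.024] [-0.0564 -0.4743]
top yellow ([290.0, 249.2], [284, 243, 13, 13, 130]) [ 0.443 -0.113  0.024] [-0.078  -0.3494]
top red ([327.8, 168.3], [322, 163, 14, 12, 94]) [ 0.671 -0.216  0.03 ] [ 0.1562 -0.4368]
top red ([220.2, 225.9], [214, 221, 13, 11, 94]) [0.505 0.082 0.03 ] [-0.03   -0.1502]
top blue ([93.5, 204.1], [89, 189, 10, 32, 208]) [0.56  0.451 0.013] [-0.0004  0.2216]
top blue ([108.3, 193.2], [107, 191, 4, 6, 19]) [0.592 0.409 0.013] [0.0346 0.1816]
top blue ([162.9, 198.4], [162, 196, 3, 6, 9]) [0.58  0.249 0.013] [0.0332 0.0218]
top black (
[... 1241 characters left out ...]
6.5, 201.5], [211, 193, 31, 18, 482]) [0.531 0.019 0.03 ] [ 0.0006 -0.2111]
side red ([293.8, 252.0], [287, 244, 14, 16, 147]) [ 0.668 -0.237  0.03 ] [ 0.1546 -0.458 ]
side blue ([214.4, 134.6], [207, 134, 16, 3, 30]) [0.551 0.509 0.013] [-0.013   0.2786]
side black ([235.5, 145.7], [212, 117, 51, 63, 1414]) [0.61  0.344 0.042] [0.0572 0.1181]
side black ([198.9, 160.1], [197, 158, 4, 5, 16]) [0.471 0.266 0.042] [-0.0761  0.0306]
side black ([199.0, 173.0], [198, 171, 3, 5, 15]) [0.464 0.181 0.042] [-0.0773 -0.0549]
side black ([214.9, 188.7], [213, 187, 5, 5, 21]) [0.504 0.077 0.042] [-0.0305 -0.155 ]
side black ([293.8, 245.3], [291, 243, 7, 6, 32]) [ 0.671 -0.226  0.042] [ 0.1565 -0.4461]
```

View pics/side12.png

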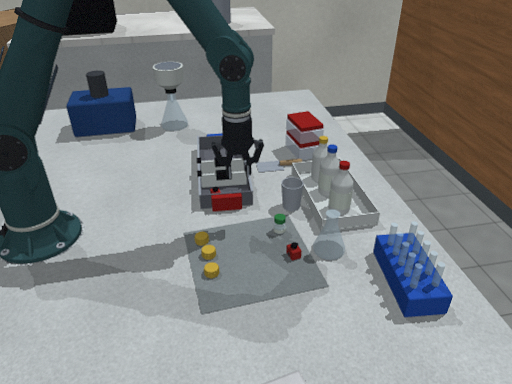

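View pics/top12.png

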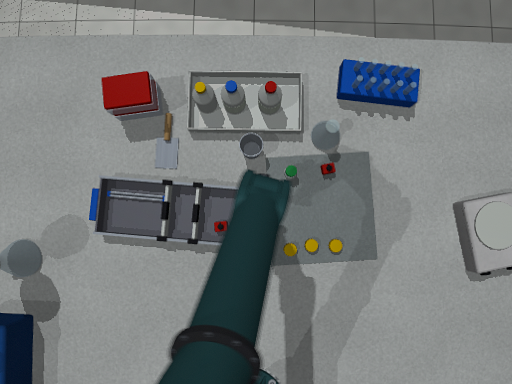

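```bash
python3 -c "
from h import *
print(ray('side',[[330,247]],0),ray('side',[[333,213]],.12),ray('top',[[326,135]],.03),ray('top',[[328,130]],.12),ray('side',[[280,231]],.0))
i=cv2.imread('pics/top12.png');cv2.imwrite('pics/top12z.png',cv2.resize(i[110:190,270:360],None,fx=7,fy=7,interpolation=2))
st();go(.672,-.217,.09,1.57);go(.672,-.217,.09,-.4)"
```

```text
[[ 0.77878644 -0.20533463  0.        ]] [[ 0.77265235 -0.21283171  0.12      ]] [[ 0.76596243 -0.21104843  0.03      ]] [[ 0.75949563 -0.20102333  0.12      ]] [[ 0.66371393 -0.11227411  0.        ]]
t 17.95 tcp [ 0.5612 -0.0426  0.125 ] jaw [ 0.997 -0.082  0.002] tz [ 0.002 -0.005 -1.   ] F [ 0.8 -0.2 -0.4] op mm 39.8 q7 0.19
dp [-16.46  12.46   3.61] rot [0.005 0.002 1.49 ] deg 85.4
dp [-16.46  12.46   3.61] rot [0.003 0.005 0.318] deg 18.2
```

View pics/top12z.png

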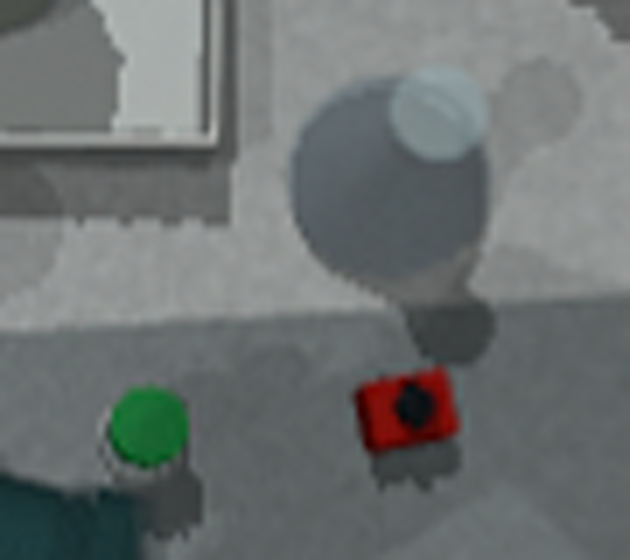

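```bash
python3 -m handwheel '{"dp":[[-16.5,12.5,0],[-16.5,12.5,0],[-16.5,12.5,0],[-16.5,12.5,0],[-16.5,12.5,0],[-16.5,12.5,0],[-16.5,12.5,0],[-16.5,12.5,0],[-16.5,12.5,0],[-16.5,12.5,0],[-16.5,12.5,0],[-16.5,12.5,0]],"rot":[[0,0,1.49],[0,0,1.49],[0,0,1.49],[0,0,1.49],[0,0,1.49],[0,0,1.49],[0,0,1.49],[0,0,1.49],[0,0,1.49],[0,0,1.49],[0,0,1.49],[0,0,1.49]],"gripper":[3.5,3.5,3.5,3.5,3.5,3.5,3.5,3.5,3.5,3.5,3.5,3.5]}' 60; python3 -c "
from h import *
st();go(.672,-.217,.010,1.57)
s=robot.snapshot('side')
for c,z in(('red',.02),('black',.04)):
   for b in blobs(s,c,5):
    if  270<b[0][0]<315 and b[0][1]>220: print(c,b,np.round(ray('side',[b[0]],z)[0],3))"
```

```text
clock: 18.95
tcp_pos: [0.676, -0.2045, 0.124]
tcp_rot: [-3.141, -0.012, -0.001]
wrist_force: [0.2, 0.0, 0.1]
opening: 0.413
t 18.95 tcp [ 0.676  -0.2045  0.124 ] jaw [ 0.008 -1.    -0.001] tz [ 0.     0.001 -1.   ] F [0.2 0.  0.1] op mm 35.3 q7 -0.77
dp [-0.42  1.25 11.4 ] rot [-0.001 -0.001  0.008] deg 0.5
red ([293.8, 252.0], [287, 244, 14, 16, 147]) [ 0.672 -0.227  0.02 ]
black ([293.9, 245.3], [291, 243, 7, 6, 31]) [ 0.672 -0.224  0.04 ]
```

```bash
python3 -m handwheel '{"dp":[[-0.4,1.3,2],[-0.4,1.3,6],[-0.4,1.3,9],[-0.4,1.3,10.5],[-0.4,1.3,11.4],[-0.4,1.3,11.4],[-0.4,1.3,11.4],[-0.4,1.3,11.4],[-0.4,1.3,11.4],[-0.4,1.3,11.4],[-0.4,1.3,11.4]],"rot":[[0,0,0],[0,0,0],[0,0,0],[0,0,0],[0,0,0],[0,0,0],[0,0,0],[0,0,0],[0,0,0],[0,0,0],[0,0,0]],"gripper":[3.5,3.5,3.5,3.5,3.5,3.5,3.5,0,0,0,0]}' 60; python3 -m handwheel '{"dp":[[0,0,0],[0,0,-1],[0,0,-4],[0,0,-8],[0,0,-11],[0,0,-11],[0,0,-11]],"rot":[[0,0,0],[0,0,0],[0,0,0],[0,0,0],[0,0,0],[0,0,0],[0,0,0]],"gripper":[0,0,0,0,0,0,0]}' 60; python3 -c "
from h import *
st();go(*tp(.03,-.135),.12,1.503)
s=robot.snapshot('side');cv2.imwrite('pics/side13z.png',cv2.resize(s[140:280,200:350],None,fx=3.6,fy=3.6,interpolation=2))"
```

```text
clock: 19.92
tcp_pos: [0.6733, -0.2195, 0.0121]
tcp_rot: [3.14, 0.02, 0.006]
wrist_force: [0.3, 0.8, 6.8]
opening: 0.123
clock: 20.5
tcp_pos: [0.6731, -0.2193, 0.1228]
tcp_rot: [3.14, 0.02, 0.007]
wrist_force: [0.4, -0.3, -1.9]
opening: 0.123
t 20.5 tcp [ 0.6731 -0.2193  0.1228] jaw [ 0.013 -1.     0.001] tz [ 0.004 -0.001 -1.   ] F [ 0.4 -0.3 -1.9] op mm 10.5 q7 -0.75
dp [-10.33 -31.4    0.19] rot [ 0.001 -0.005  0.081] deg 4.6
```

View pics/side13z.png

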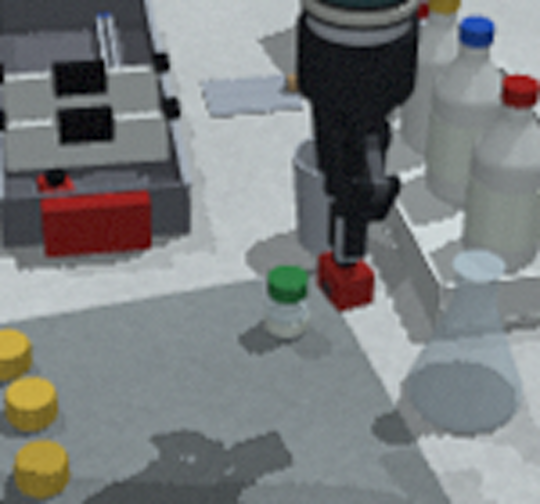

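```bash
python3 -m handwheel '{"dp":[[-2,-3,0],[-4,-7,0],[-6,-11,0],[-8,-15,0],[-10.3,-19,0],[-10.3,-23,0],[-10.3,-27,0],[-10.3,-31.4,0],[-10.3,-31.4,0],[-10.3,-31.4,0],[-10.3,-31.4,0]],"rot":[[0,0,0.08],[0,0,0.08],[0,0,0.08],[0,0,0.08],[0,0,0.08],[0,0,0.08],[0,0,0.08],[0,0,0.08],[0,0,0.08],[0,0,0.08],[0,0,0.08]],"gripper":[0,0,0,0,0,0,0,0,0,0,0]}'; python3 -c "
from h import *
st();go(*tp(.03,-.135),.0165,1.503)
s=robot.snapshot('top');cv2.imwrite('pics/top14z.png',cv2.resize(s[150:260,80:300],None,fx=3,fy=3,interpolation=2))"
```

```text
clock: 21.47
tcp_pos: [0.5634, 0.095, 0.1185]
tcp_rot: [3.139, -0.101, -0.004]
wrist_force: [0.4, -1.6, -1.2]
opening: 0.119
t 21.47 tcp [0.5634 0.095  0.1185] jaw [-0.064 -0.998  0.001] tz [-0.003 -0.001 -1.   ] F [ 0.4 -1.6 -1.2] op mm 10.2 q7 -1.18
dp [ 0.27  0.14 10.2 ] rot [0.001 0.003 0.004] deg 0.3
```

View pics/top14z.png

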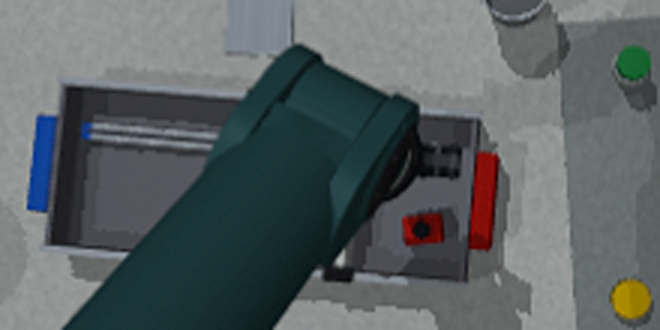

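```bash
python3 -m handwheel '{"dp":[[0.2,0.1,3],[0.2,0.1,6],[0.2,0.1,8],[0.2,0.1,9.4],[0.2,0.1,10.1],[0.2,0.1,10.1],[0.2,0.1,10.1],[0.2,0.1,10.1],[0.2,0.1,10.1],[0.2,0.1,10.1]],"rot":[[0,0,0],[0,0,0],[0,0,0],[0,0,0],[0,0,0],[0,0,0],[0,0,0],[0,0,0],[0,0,0],[0,0,0]],"gripper":[0,0,0,0,0,0,0,3,3,3]}'; python3 -m handwheel '{"dp":[[0,0,-3],[0,0,-7],[0,0,-11],[-1,4,-12],[-2,8,-12],[-4,12,-12],[-6,16,-12],[-8,20,-12],[-10,20,-12],[-10,20,-12],[-10,20,-12]],"rot":[[0,0,0],[0,0,0],[0,0,0],[0,0,0],[0,0,0],[0,0,0],[0,0,0],[0,0,0],[0,0,0],[0,0,0],[0,0,0]],"gripper":[3,3,3,3,5.5,5.5,5.5,5.5,5.5,5.5,5.5]}'; python3 -c "
from h import *
st()
for n in('top','side'):
  s=robot.snapshot(n);cv2.imwrite(f'pics/{n}15.png',s)
  for c,z in(('yellow',.022),('red',.03)):
   for b in blobs(s,c,5):
    if (n=='side' and 180<b[0][0]<315 and b[0][1]>130) or (n=='top' and 70<b[0][0]<380 and 265>b[0][1]>150): print(n,c,b,np.round(ray(n,[b[0]],z)[0],3),tl(ray(n,[b[0]],z)[0]))
cv2.imwrite('pics/side15z.png',cv2.resize(s[100:310,180:330],None,fx=2.8,fy=2.8,interpolation=2))
"
```

```text
clock: 22.35
tcp_pos: [0.5676, 0.0929, 0.0199]
tcp_rot: [-3.139, 0.106, -0.003]
wrist_force: [-0.4, 0.4, -0.6]
opening: 0.349
clock: 23.27
tcp_pos: [0.452, -0.1006, 0.1394]
tcp_rot: [-3.138, 0.111, -0.001]
wrist_force: [1.0, 1.1, -0.4]
opening: 0.648
t 23.27 tcp [ 0.452  -0.1006  0.1394] jaw [-0.071 -0.997 -0.001] tz [ 0.     0.001 -1.   ] F [ 1.   1.1 -0.4] op mm 55.4 q7 -0.83
top yellow ([314.7, 241.4], [312, 239, 6, 7, 20]) [ 0.466 -0.182  0.022] [-0.0507 -0.4166]
top yellow ([335.2, 245.2], [329, 239, 14, 13, 141]) [ 0.456 -0.24   0.022] [-0.0565 -0.4746]
top red ([217.1, 203.5], [211, 198, 13, 12, 102]) [0.567 0.092 0.03 ] [ 0.0314 -0.1359]
top red ([240.6, 216.7], [236, 201, 10, 33, 225]) [0.531 0.026 0.03 ] [ 0.0004 -0.2046]
top red ([220.4, 225.9], [214, 221, 14, 11, 96]) [0.505 0.082 0.03 ] [-0.0299 -0.1508]
side yellow ([204.9, 245.4], [195, 232, 21, 28, 329]) [ 0.449 -0.157  0.022] [-0.0697 -0.3928]
side yellow ([211.1, 269.9], [204, 263, 15, 15, 194]) [ 0.455 -0.251  0.022] [-0.0573 -0.4865]
side red ([303.0, 141.8], [287, 131, 32, 17, 105]) [0.864 0.345 0.03 ] [0.3106 0.1367]
side red ([234.7, 188.0], [230, 185, 11, 6, 46]) [0.567 0.087 0.03 ] [ 0.0313 -0.1412]
side red ([214.6, 190.7], [210, 188, 10, 5, 26]) [0.503 0.085 0.03 ] [-0.0318 -0.1478]
side red ([226.5, 201.5], [211, 193, 31, 18, 482]) [0.531 0.019 0.03 ] [ 0.0006 -0.2111]
```

View pics/side15z.png

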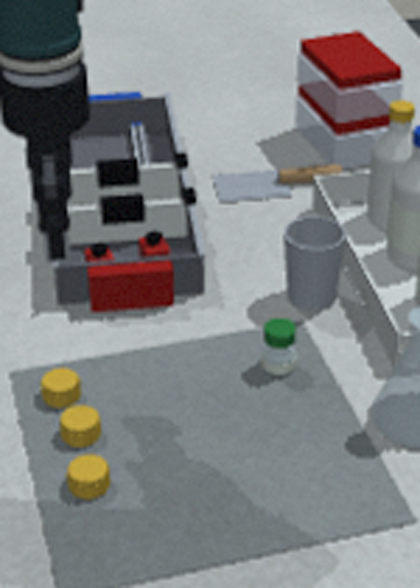

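View pics/top15.png

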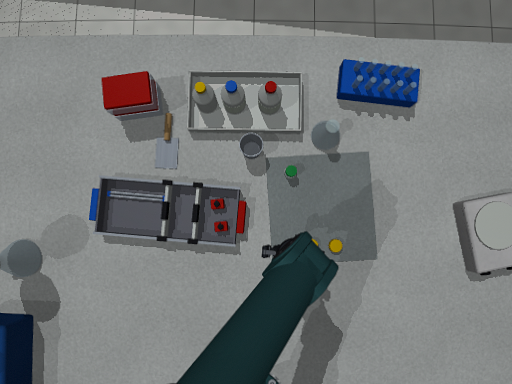

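```bash
python3 -c "
from h import *
go(.443,-.113,.10,-.05)"
```

```text
dp [-1.09  1.44  3.93] rot [-2.000e-03 -1.000e-03  1.555e+00] deg 89.1
```

```bash
python3 -m handwheel '{"dp":[[-1,1.4,0],[-1,1.4,0],[-1,1.4,0],[-1,1.4,0],[-1,1.4,0],[-1,1.4,0],[-1,1.4,0],[-1,1.4,0],[-1,1.4,0],[-1,1.4,0],[-1,1.4,0],[-1,1.4,0]],"rot":[[0,0,-1.5],[0,0,-1.5],[0,0,-1.5],[0,0,-1.5],[0,0,-1.5],[0,0,-1.5],[0,0,-1.5],[0,0,-1.5],[0,0,-1.5],[0,0,-1.5],[0,0,-1.5],[0,0,-1.5]],"gripper":[5.5,5.5,5.5,5.5,5.5,5.5,5.5,5.5,5.5,5.5,5.5,5.5]}' 40; python3 -c "
from h import *
st();go(.443,-.113,-.014,-.05)
s=robot.snapshot('side')
print([b for b in blobs(s,'yellow') if b[0][0]<300])"
```

```text
clock: 24.37
tcp_pos: [0.4445, -0.1121, 0.139]
tcp_rot: [2.359, 2.073, 0.002]
wrist_force: [0.1, -1.3, -0.2]
opening: 0.647
t 24.37 tcp [ 0.4445 -0.1121  0.139 ] jaw [ 0.992 -0.128  0.002] tz [ 0.001 -0.    -1.   ] F [ 0.1 -1.3 -0.2] op mm 55.3 q7 0.32
dp [-0.11 -0.16 15.3 ] rot [ 0.002  0.    -0.079] deg 4.5
[([204.9, 245.4], [195, 232, 21, 28, 328]), ([211.1, 269.9], [204, 263, 15, 15, 193])]
```

```bash
python3 -m handwheel '{"dp":[[-0.1,-0.1,3],[-0.1,-0.1,7],[-0.1,-0.1,11],[-0.1,-0.1,13.5],[-0.1,-0.1,15],[-0.1,-0.1,15.3],[-0.1,-0.1,15.3],[-0.1,-0.1,15.3],[-0.1,-0.1,15.3],[-0.1,-0.1,15.3],[-0.1,-0.1,15.3],[-0.1,-0.1,15.3]],"rot":[[0,0,-0.08],[0,0,-0.08],[0,0,-0.08],[0,0,-0.08],[0,0,-0.08],[0,0,-0.08],[0,0,-0.08],[0,0,-0.08],[0,0,-0.08],[0,0,-0.08],[0,0,-0.08],[0,0,-0.08]],"gripper":[5.5,5.5,5.5,5.5,5.5,5.5,5.5,5.5,0,0,0,0]}' 40; python3 -m handwheel '{"dp":[[0,0,0],[0,0,-1],[0,0,-4],[0,0,-8],[0,0,-12],[0,0,-13],[0,0,-13]],"rot":[[0,0,0],[0,0,0],[0,0,0],[0,0,0],[0,0,0],[0,0,0],[0,0,0]],"gripper":[0,0,0,0,0,0,0]}'; python3 -c "
from h import *
st();print(tp(-.045,-.0395));go(*tp(-.045,-.0395),.12,-.068)
s=robot.snapshot('side');cv2.imwrite('pics/side16z.png',cv2.resize(s[140:300,170:320],None,fx=3.6,fy=3.6,interpolation=2))"
```

```text
clock: 25.42
tcp_pos: [0.4427, -0.1141, -0.0128]
tcp_rot: [2.283, 2.155, 0.003]
wrist_force: [-0.5, 0.0, 6.8]
opening: 0.399
clock: 26.0
tcp_pos: [0.4438, -0.1144, 0.1197]
tcp_rot: [2.28, 2.152, 0.009]
wrist_force: [0.8, 1.2, -0.7]
opening: 0.395
t 26.0 tcp [ 0.4438 -0.1144  0.1197] jaw [ 0.998 -0.058  0.008] tz [ 0.008 -0.001 -1.   ] F [ 0.8  1.2 -0.7] op mm 33.8 q7 0.43
[0.4974175  0.19365085]
dp [ 3.106e+01  3.570e+00 -1.000e-02] rot [0.008 0.    0.01 ] deg 0.7
```

View pics/side16z.png

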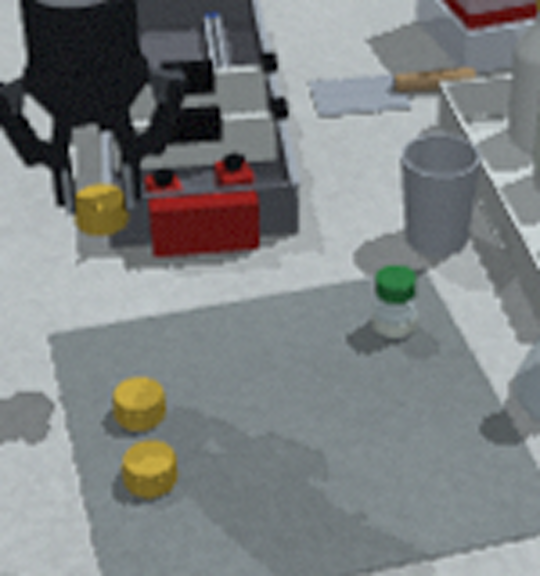

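```bash
python3 -c "
from h import *
st();print(tp(-.035,-.055));go(*tp(-.035,-.055),.12,-.068)"
```

```text
t 26.05 tcp [ 0.4426 -0.1139  0.118 ] jaw [ 0.998 -0.058  0.005] tz [ 0.005 -0.    -1.   ] F [ 0.6 -0.6 -0.9] op mm 34.0 q7 0.43
[0.5063405 0.1775065]
dp [29.46  4.69 -0.18] rot [ 0.005 -0.     0.01 ] deg 0.7
```

```bash
python3 -m handwheel '{"dp":[[2,0.5,0],[6,1,0],[10,2,0],[14,3,0],[18,4,0],[22,4.7,0],[26,4.7,0],[29.4,4.7,0],[29.4,4.7,0],[29.4,4.7,0],[29.4,4.7,0]],"rot":[[0,0,0.01],[0,0,0.01],[0,0,0.01],[0,0,0.01],[0,0,0.01],[0,0,0.01],[0,0,0.01],[0,0,0.01],[0,0,0.01],[0,0,0.01],[0,0,0.01]],"gripper":[0,0,0,0,0,0,0,0,0,0,0]}'; python3 -c "
from h import *
st();go(*tp(-.035,-.055),-.007,-.068)
s=robot.snapshot('side');cv2.imwrite('pics/side17z.png',cv2.resize(s[90:300,170:320],None,fx=2.8,fy=2.8,interpolation=2));print([b for b in blobs(s,'yellow') if b[0][0]<300])"
```

```text
clock: 26.97
tcp_pos: [0.5041, 0.1757, 0.1147]
tcp_rot: [-2.295, -2.144, 0.005]
wrist_force: [-0.6, -1.7, -1.1]
opening: 0.397
t 26.97 tcp [0.5041 0.1757 0.1147] jaw [ 0.998 -0.068 -0.003] tz [-0.003 -0.002 -1.   ] F [-0.6 -1.7 -1.1] op mm 33.9 q7 -0.13
dp [ 0.22  0.25 12.17] rot [-0.003  0.002 -0.   ] deg 0.2
[([209.1, 145.2], [204, 140, 12, 11, 110]), ([208.3, 251.8], [202, 245, 14, 15, 173]), ([211.1, 269.9], [204, 263, 15, 15, 193])]
```

View pics/side17z.png

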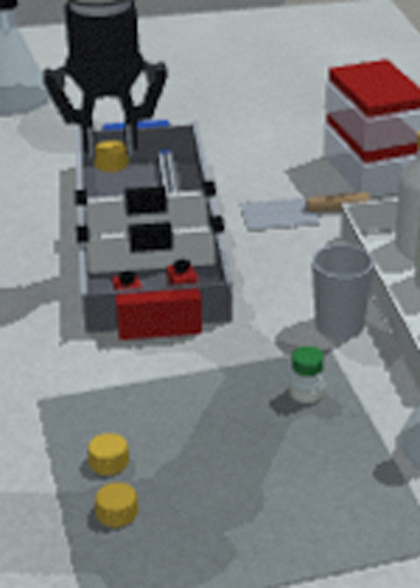

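```bash
python3 -m handwheel '{"dp":[[0.1,0.1,3],[0.1,0.1,6],[0.1,0.1,9],[0.1,0.1,11],[0.1,0.1,12],[0.1,0.1,12],[0.1,0.1,12],[0.1,0.1,12],[0.1,0.1,12],[0.1,0.1,12],[0.1,0.1,12]],"rot":[[0,0,0],[0,0,0],[0,0,0],[0,0,0],[0,0,0],[0,0,0],[0,0,0],[0,0,0],[0,0,0],[0,0,0],[0,0,0]],"gripper":[0,0,0,0,0,0,0,4.3,4.3,4.3,4.3]}'; python3 -m handwheel '{"dp":[[0,0,-3],[0,0,-7],[0,0,-11],[-3,0,-13],[-7,-1,-13],[-11,-2,-13],[-15,-3,-13],[-19,-4,-13],[-22,-4,-13],[-22,-4,-13]],"rot":[[0,0,0],[0,0,0],[0,0,0],[0,0,0],[0,0,0],[0,0,0],[0,0,0],[0,0,0],[0,0,0],[0,0,0]],"gripper":[4.3,4.3,4.3,4.3,4.3,5.5,5.5,5.5,5.5,5.5]}'; python3 -c "
from h import *
st()
for n in('top','side'):
  s=robot.snapshot(n);cv2.imwrite(f'pics/{n}18.png',s)
  for c,z in(('yellow',.022),):
   for b in blobs(s,c,5):
    if (n=='side' and 180<b[0][0]<315 and b[0][1]>130) or (n=='top' and 70<b[0][0]<380 and 265>b[0][1]>150): print(n,c,b,np.round(ray(n,[b[0]],z)[0],3),tl(ray(n,[b[0]],z)[0]))
"
```

```text
clock: 27.93
tcp_pos: [0.5071, 0.178, -0.0032]
tcp_rot: [2.295, 2.145, 0.003]
wrist_force: [-0.1, 1.1, 0.3]
opening: 0.503
clock: 28.77
tcp_pos: [0.45, -0.0459, 0.1268]
tcp_rot: [2.305, 2.13, -0.001]
wrist_force: [0.8, -0.2, -0.1]
opening: 0.642
t 28.77 tcp [ 0.45   -0.0459  0.1268] jaw [ 0.997 -0.079  0.001] tz [ 0.001 -0.003 -1.   ] F [ 0.8 -0.2 -0.1] op mm 54.8 q7 0.27
top yellow ([186.3, 224.6], [180, 218, 13, 14, 134]) [0.507 0.179 0.022] [-0.0348 -0.0539]
top yellow ([311.1, 245.0], [305, 239, 13, 13, 139]) [ 0.456 -0.172  0.022] [-0.0616 -0.4074]
top yellow ([335.2, 245.2], [329, 239, 14, 13, 141]) [ 0.456 -0.24   0.022] [-0.0565 -0.4746]
side yellow ([208.3, 251.8], [202, 245, 14, 15, 173]) [ 0.455 -0.184  0.022] [-0.0617 -0.4192]
side yellow ([211.1, 269.9], [204, 263, 15, 15, 194]) [ 0.455 -0.251  0.022] [-0.0573 -0.4865]
```

View pics/top18.png

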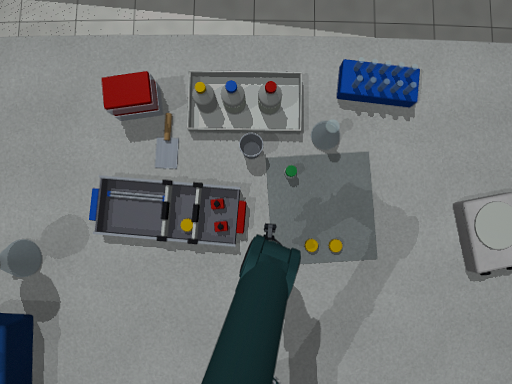

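Cap 1 is in the middle bay (186,225). Next cap at (0.456,-0.172).

```bash
python3 -c "
from h import *
go(.456,-.173,.10,-.068)"
```

```text
dp [-13.2    1.39   2.64] rot [ 0.001 -0.    -0.004] deg 0.2
```

```bash
python3 -m handwheel '{"dp":[[-4,0.5,0],[-8,1,0],[-12,1.4,0],[-13.2,1.4,1.5],[-13.2,1.4,2.6],[-13.2,1.4,2.6],[-13.2,1.4,2.6]],"rot":[[0,0,0],[0,0,0],[0,0,0],[0,0,0],[0,0,0],[0,0,0],[0,0,0]],"gripper":[5.5,5.5,5.5,5.5,5.5,5.5,5.5]}' 40; python3 -c "
from h import *
st();go(.456,-.173,-.014,-.068);s=robot.snapshot('side');print([b for b in blobs(s,'yellow') if b[0][0]<300])"
```

```text
clock: 29.45
tcp_pos: [0.4569, -0.17, 0.0995]
tcp_rot: [-2.292, -2.146, 0.0]
wrist_force: [0.6, 0.1, 0.2]
opening: 0.643
t 29.45 tcp [ 0.4569 -0.17    0.0995] jaw [ 0.998 -0.065 -0.001] tz [-0.001  0.001 -1.   ] F [0.6 0.1 0.2] op mm 54.9 q7 0.56
dp [-0.32 -0.06 11.35] rot [-0.001 -0.001  0.003] deg 0.2
[([208.3, 251.8], [202, 245, 14, 15, 172]), ([211.1, 269.9], [204, 263, 15, 15, 192])]
```

```bash
python3 -m handwheel '{"dp":[[-0.2,0,3],[-0.2,0,7],[-0.2,0,9.5],[-0.2,0,11],[-0.2,0,11.3],[-0.2,0,11.3],[-0.2,0,11.3],[-0.2,0,11.3],[-0.2,0,11.3],[-0.2,0,11.3],[-0.2,0,11.3]],"rot":[[0,0,0],[0,0,0],[0,0,0],[0,0,0],[0,0,0],[0,0,0],[0,0,0],[0,0,0],[0,0,0],[0,0,0],[0,0,0]],"gripper":[5.5,5.5,5.5,5.5,5.5,5.5,5.5,0,0,0,0]}' 40; python3 -m handwheel '{"dp":[[0,0,0],[0,0,-1],[0,0,-4],[0,0,-8],[0,0,-12],[0,0,-13],[0,0,-13],[0,0,-13]],"rot":[[0,0,0],[0,0,0],[0,0,0],[0,0,0],[0,0,0],[0,0,0],[0,0,0],[0,0,0]],"gripper":[0,0,0,0,0,0,0,0]}'; python3 -c "
from h import *
s=robot.snapshot('side');st();go(*tp(.035,-.055),.12,-.068);print([b for b in blobs(s,'yellow') if b[0][0]<300])"
```

```text
clock: 30.42
tcp_pos: [0.4576, -0.1738, -0.0115]
tcp_rot: [2.294, 2.144, 0.003]
wrist_force: [-0.0, 0.8, 6.2]
opening: 0.398
clock: 31.08
tcp_pos: [0.4569, -0.1734, 0.1178]
tcp_rot: [2.294, 2.144, 0.003]
wrist_force: [-0.3, 0.6, -0.5]
opening: 0.392
t 31.13 tcp [ 0.456  -0.1731  0.1167] jaw [ 0.998 -0.067 -0.   ] tz [-0.     0.001 -1.   ] F [-0.7 -0.5 -0.6] op mm 33.5 q7 0.56
dp [35.32  9.66 -0.31] rot [-0.    -0.001  0.001] deg 0.1
[([205.1, 211.3], [198, 204, 15, 15, 181]), ([211.1, 269.9], [204, 263, 15, 15, 194])]
```

```bash
python3 -m handwheel '{"dp":[[2,1,0],[6,2,0],[10,3,0],[14,4,0],[18,5,0],[22,6,0],[26,7,0],[30,8,0],[33,9,0],[35.4,9.7,0],[35.4,9.7,0],[35.4,9.7,0]],"rot":[[0,0,0],[0,0,0],[0,0,0],[0,0,0],[0,0,0],[0,0,0],[0,0,0],[0,0,0],[0,0,0],[0,0,0],[0,0,0],[0,0,0]],"gripper":[0,0,0,0,0,0,0,0,0,0,0,0]}'; python3 -c "
from h import *
s=robot.snapshot('side');st();go(*tp(.035,-.055),-.0065,-.068);print([b for b in blobs(s,'yellow') if b[0][0]<300])"
```

```text
clock: 32.13
tcp_pos: [0.5761, 0.1747, 0.1143]
tcp_rot: [-2.29, -2.148, 0.005]
wrist_force: [-0.5, -1.7, -1.0]
opening: 0.396
t 32.18 tcp [0.5757 0.1724 0.1147] jaw [ 0.998 -0.067 -0.004] tz [-0.004 -0.002 -1.   ] F [-0.7 -0.3 -1.1] op mm 33.9 q7 -0.06
dp [ 0.06  0.09 12.12] rot [-0.004  0.002  0.001] deg 0.3
[([232.1, 143.5], [227, 138, 11, 12, 106]), ([211.1, 269.9], [204, 263, 15, 15, 193])]
```

```bash
python3 -m handwheel '{"dp":[[0.1,0,3],[0.1,0,6],[0.1,0,9],[0.1,0,11],[0.1,0,12],[0.1,0,12],[0.1,0,12],[0.1,0,12],[0.1,0,12],[0.1,0,12],[0.1,0,12]],"rot":[[0,0,0],[0,0,0],[0,0,0],[0,0,0],[0,0,0],[0,0,0],[0,0,0],[0,0,0],[0,0,0],[0,0,0],[0,0,0]],"gripper":[0,0,0,0,0,0,0,4.3,4.3,4.3,4.3]}'; python3 -m handwheel '{"dp":[[0,0,-3],[0,0,-7],[0,0,-11],[-3,-1,-13],[-7,-3,-13],[-11,-5,-13],[-15,-7,-13],[-19,-9,-13],[-22,-11,-13],[-26,-11,-13],[-26,-11,-13]],"rot":[[0,0,0],[0,0,0],[0,0,0],[0,0,0],[0,0,0],[0,0,0],[0,0,0],[0,0,0],[0,0,0],[0,0,0],[0,0,0]],"gripper":[4.3,4.3,4.3,4.3,4.3,5.5,5.5,5.5,5.5,5.5,5.5]}'; python3 -c "
from h import *
st()
for n in('top','side'):
  s=robot.snapshot(n);cv2.imwrite(f'pics/{n}19.png',s)
  for c,z in(('yellow',.022),):
   for b in blobs(s,c,5):
    if (n=='side' and 180<b[0][0]<315 and b[0][1]>130) or (n=='top' and 70<b[0][0]<380 and 265>b[0][1]>150): print(n,c,b,np.round(ray(n,[b[0]],z)[0],3),tl(ray(n,[b[0]],z)[0]))
go(.456,-.241,.10,-.068)
"
```

```text
clock: 33.1
tcp_pos: [0.5781, 0.1742, -0.0021]
tcp_rot: [2.295, 2.144, 0.003]
wrist_force: [-0.6, 0.7, 0.5]
opening: 0.502
clock: 34.02
tcp_pos: [0.4471, -0.0858, 0.1279]
tcp_rot: [2.306, 2.129, -0.002]
wrist_force: [-0.2, -0.2, 0.6]
opening: 0.647
t 34.02 tcp [ 0.4471 -0.0858  0.1279] jaw [ 0.997 -0.08   0.001] tz [ 0.001 -0.003 -1.   ] F [-0.2 -0.2  0.6] op mm 55.3 q7 0.38
top yellow ([188.4, 199.3], [182, 193, 13, 14, 134]) [0.578 0.175 0.022] [ 0.0366 -0.053 ]
top yellow ([186.3, 224.6], [180, 218, 13, 14, 134]) [0.507 0.179 0.022] [-0.0348 -0.0539]
top yellow ([335.2, 245.2], [329, 239, 14, 13, 141]) [ 0.456 -0.24   0.022] [-0.0565 -0.4746]
side yellow ([211.1, 269.9], [204, 263, 15, 15, 193]) [ 0.455 -0.251  0.022] [-0.0573 -0.4865]
dp [-15.96   1.8    2.77] rot [ 0.002  0.    -0.006] deg 0.3
```

View pics/top19.png

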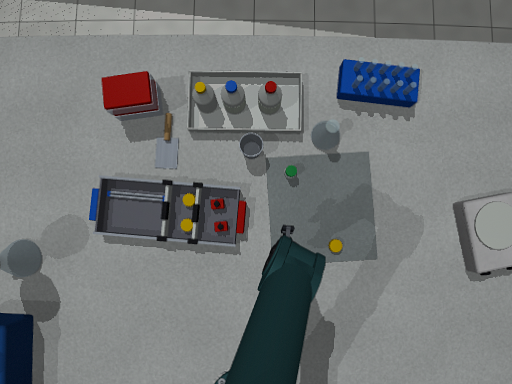

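Two caps in the middle bay at (188,199), (186,225); the last is at (335,245).

```bash
python3 -m handwheel '{"dp":[[-4,0.5,0],[-8,1,0],[-12,1.4,0],[-16,1.8,1.5],[-16,1.8,2.7],[-16,1.8,2.7],[-16,1.8,2.7]],"rot":[[0,0,0],[0,0,0],[0,0,0],[0,0,0],[0,0,0],[0,0,0],[0,0,0]],"gripper":[5.5,5.5,5.5,5.5,5.5,5.5,5.5]}' 40; python3 -c "
from h import *
st();go(.456,-.241,-.014,-.068);s=robot.snapshot('side');print([b for b in blobs(s,'yellow') if b[0][0]<300])"
```

```text
clock: 34.7
tcp_pos: [0.4576, -0.237, 0.0993]
tcp_rot: [-2.292, -2.146, -0.0]
wrist_force: [-0.2, 1.1, -0.2]
opening: 0.645
t 34.7 tcp [ 0.4576 -0.237   0.0993] jaw [ 0.998 -0.066 -0.001] tz [-0.001  0.002 -1.   ] F [-0.2  1.1 -0.2] op mm 55.1 q7 0.71
dp [-0.42 -0.12 11.33] rot [-0.001 -0.002  0.002] deg 0.2
[([211.1, 269.9], [204, 263, 15, 15, 193])]
```

```bash
python3 -m handwheel '{"dp":[[-0.2,0,3],[-0.2,0,7],[-0.2,0,9.5],[-0.2,0,11],[-0.2,0,11.3],[-0.2,0,11.3],[-0.2,0,11.3],[-0.2,0,11.3],[-0.2,0,11.3],[-0.2,0,11.3],[-0.2,0,11.3]],"rot":[[0,0,0],[0,0,0],[0,0,0],[0,0,0],[0,0,0],[0,0,0],[0,0,0],[0,0,0],[0,0,0],[0,0,0],[0,0,0]],"gripper":[5.5,5.5,5.5,5.5,5.5,5.5,5.5,0,0,0,0]}' 40; python3 -m handwheel '{"dp":[[0,0,0],[0,0,-1],[0,0,-4],[0,0,-8],[0,0,-12],[0,0,-13],[0,0,-13],[0,0,-13]],"rot":[[0,0,0],[0,0,0],[0,0,0],[0,0,0],[0,0,0],[0,0,0],[0,0,0],[0,0,0]],"gripper":[0,0,0,0,0,0,0,0]}'; python3 -c "
from h import *
s=robot.snapshot('side');st();go(*tp(0,-.021),.12,-.068);print([b for b in blobs(s,'yellow') if b[0][0]<300])"
```

```text
clock: 35.67
tcp_pos: [0.4582, -0.2409, -0.0115]
tcp_rot: [2.293, 2.144, 0.003]
wrist_force: [0.5, 1.0, 5.2]
opening: 0.395
clock: 36.33
tcp_pos: [0.4573, -0.2407, 0.1178]
tcp_rot: [2.294, 2.144, 0.002]
wrist_force: [-1.0, -0.3, -0.5]
opening: 0.394
t 36.38 tcp [ 0.4565 -0.2402  0.1167] jaw [ 0.998 -0.067 -0.   ] tz [-0.     0.001 -1.   ] F [0.4 0.4 0.1] op mm 33.6 q7 0.7
dp [45.41  5.66 -0.31] rot [-0.    -0.001  0.   ] deg 0.1
[([207.9, 229.0], [201, 222, 16, 15, 198])]
```

```bash
python3 -m handwheel '{"dp":[[2,0.5,0],[6,1,0],[10,2,0],[14,3,0],[18,4,0],[22,5,0],[26,5.6,0],[30,5.6,0],[34,5.6,0],[38,5.6,0],[42,5.6,0],[45.3,5.6,0]],"rot":[[0,0,0],[0,0,0],[0,0,0],[0,0,0],[0,0,0],[0,0,0],[0,0,0],[0,0,0],[0,0,0],[0,0,0],[0,0,0],[0,0,0]],"gripper":[0,0,0,0,0,0,0,0,0,0,0,0]}'; python3 -m handwheel '{"dp":[[0,0,0],[0,0,0],[0,0,0],[0,0,2],[0,0,2],[0,0,2]],"rot":[[0,0,0],[0,0,0],[0,0,0],[0,0,0],[0,0,0],[0,0,0]],"gripper":[0,0,0,0,0,0]}'; python3 -c "
from h import *
s=robot.snapshot('side');st();go(*tp(0,-.0225),-.0065,-.068)
for b in blobs(s,'yellow'):
  if b[0][0]<300: print(b,tl(ray('side',[b[0]],.12)[0]))"
```

```text
clock: 37.38
tcp_pos: [0.5417, 0.2104, 0.1144]
tcp_rot: [-2.292, -2.146, 0.006]
wrist_force: [0.4, 0.5, -0.3]
opening: 0.391
clock: 37.88
tcp_pos: [0.5422, 0.2046, 0.0957]
tcp_rot: [-2.298, -2.14, 0.007]
wrist_force: [-0.2, -0.3, -0.4]
opening: 0.395
t 37.93 tcp [0.543  0.2051 0.0964] jaw [ 0.997 -0.071 -0.002] tz [-0.002 -0.001 -1.   ] F [ 0.2  0.7 -0.6] op mm 33.9 q7 -0.08
dp [ 0.26  0.04 10.29] rot [-0.002  0.001 -0.003] deg 0.2
([220.4, 145.7], [215, 141, 12, 11, 98]) [-0.0018 -0.0239]
```

```bash
python3 -m handwheel '{"dp":[[0.2,0,0],[0.2,0,3],[0.2,0,5],[0.2,0,7],[0.2,0,9],[0.2,0,10.2],[0.2,0,10.2],[0.2,0,10.2],[0.2,0,10.2],[0.2,0,10.2],[0.2,0,10.2],[0.2,0,10.2]],"rot":[[0,0,0],[0,0,0],[0,0,0],[0,0,0],[0,0,0],[0,0,0],[0,0,0],[0,0,0],[0,0,0],[0,0,0],[0,0,0],[0,0,0]],"gripper":[0,0,0,0,0,0,0,0,4,4,4,4]}'; python3 -m handwheel '{"dp":[[0,0,-3],[0,0,-7],[0,0,-11],[-2,-2,-15],[-5,-4,-16],[-9,-6,-16],[-13,-8,-16],[-17,-10,-16],[-21,-11,-16],[-25,-11,-16],[-29,-11,-16],[-29,-11,-16]],"rot":[[0,0,0],[0,0,0],[0,0,0],[0,0,0],[0,0,0],[0,0,0],[0,0,0],[0,0,0],[0,0,0],[0,0,0],[0,0,0],[0,0,0]],"gripper":[4,4,4,4,4,4,4,4,4,4,4,4]}'; python3 -c "
from h import *
st()
for n in('top','side'):
  s=robot.snapshot(n);cv2.imwrite(f'pics/{n}20.png',s)
  for c,z in(('yellow',.022),('red',.03),('blue',.013),('black',.062),('green',.05)):
   for b in blobs(s,c,5):
    if (n=='side' and 180<b[0][0]<315 and b[0][1]>130) or (n=='top' and 70<b[0][0]<380 and 265>b[0][1]>150): print(n,c,b,np.round(ray(n,[b[0]],z)[0],3),tl(ray(n,[b[0]],z)[0]))
  s=s[100:220,170:320] if n=='side' else s[150:270,80:300]
  cv2.imwrite(f'pics/{n}20z.png',cv2.resize(s,None,fx=3.5,fy=3.5,interpolation=2))
"
```

```text
clock: 38.93
tcp_pos: [0.5443, 0.2095, -0.0043]
tcp_rot: [2.295, 2.144, 0.002]
wrist_force: [-0.0, 0.2, -0.1]
opening: 0.47
clock: 39.93
tcp_pos: [0.4131, -0.0798, 0.1559]
tcp_rot: [2.305, 2.129, 0.001]
wrist_force: [-0.3, 0.2, -0.4]
opening: 0.472
t 39.93 tcp [ 0.4131 -0.0798  0.1559] jaw [ 0.997 -0.079  0.003] tz [ 0.003 -0.003 -1.   ] F [-0.3  0.2 -0.4] op mm 40.3 q7 0.37
top yellow ([188.3, 199.3], [182, 193, 13, 14, 135]) [0.578 0.175 0.022] [ 0.0365 -0.0528]
top yellow ([176.1, 211.1], [170, 205, 13, 13, 126]) [0.544 0.209 0.022] [ 0.0004 -0.0215]
top yellow ([186.3, 224.6], [180, 218, 13, 14, 135]) [0.507 0.179 0.022] [-0.0348 -0.0539]
top red ([240.6, 216.7], [236, 201, 10, 33, 225]) [0.531 0.026 0.03 ] [ 0.0004 -0.2046]
top red ([221.0, 213.1], [215, 208, 13, 11, 98]) [0.541 0.081 0.03 ] [ 0.0057 -0.1492]
top red ([220.4, 225.8], [214, 221, 14, 11, 98]) [0.505 0.082 0.03 ] [-0.0297 -0.1507]
top blue ([93.5, 204.1], [89, 189, 10, 32, 208]) [0.56  0.451 0.013] [-0.0004  0.2216]
top blue ([108.3, 193.2], [107, 191, 4, 6, 19]) [0.592 0.409 0.013] [0.0346 0.1816]
top blue ([162.9
[... 1575 characters left out ...]
44.0, 156.6], [242, 155, 5, 5, 17]) [0.62  0.222 0.062] [ 0.0758 -0.0024]
side black ([221.7, 161.1], [215, 157, 14, 10, 119]) [0.543 0.208 0.062] [-0.0004 -0.0224]
side black ([246.9, 169.5], [245, 167, 5, 6, 18]) [0.615 0.137 0.062] [ 0.0761 -0.0878]
side black ([199.0, 173.0], [198, 171, 3, 5, 15]) [0.463 0.147 0.062] [-0.0763 -0.0882]
side black ([223.6, 174.2], [217, 170, 14, 10, 124]) [0.538 0.124 0.062] [ 0.0004 -0.1063]
side black ([214.9, 188.7], [213, 187, 5, 5, 21]) [0.502 0.047 0.062] [-0.0309 -0.1856]
side black ([226.5, 187.4], [224, 186, 6, 4, 18]) [0.537 0.047 0.062] [ 0.004  -0.1833]
side green ([279.5, 218.4], [275, 214, 10, 10, 90]) [ 0.659 -0.119  0.05 ] [ 0.1379 -0.34  ]
```

View pics/top20z.png

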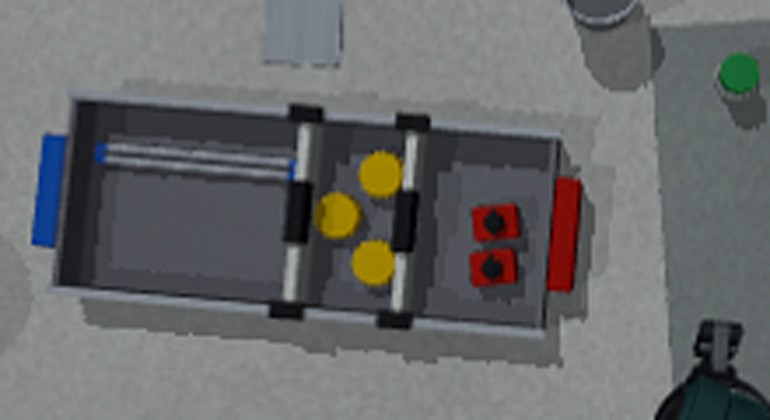

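View pics/side20z.png

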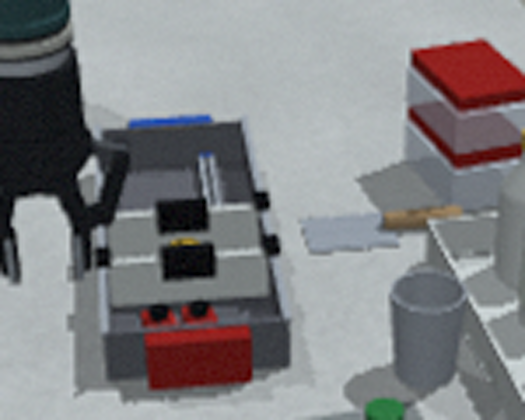

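View pics/top20.png

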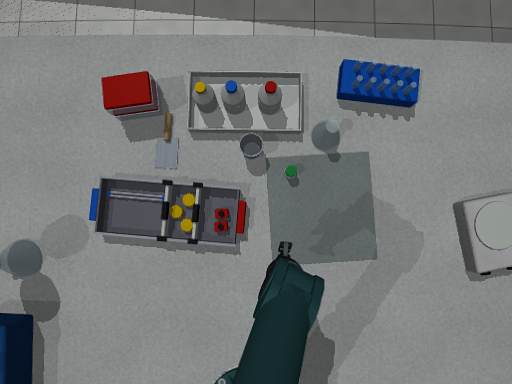

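```bash
python3 -m handwheel '{"dp":[[0,0,0],[0,0,0],[0,0,0]],"rot":[[0,0,0],[0,0,0],[0,0,0]],"gripper":[4,4,4]}'; python3 -c "
from h import *
st();print(robot.finish_job())"
```

```text
clock: 40.28
tcp_pos: [0.4146, -0.0708, 0.1547]
tcp_rot: [-2.291, -2.149, -0.0]
wrist_force: [-0.4, 0.1, -0.4]
opening: 0.463
t 40.28 tcp [ 0.4146 -0.0708  0.1547] jaw [ 0.998 -0.064 -0.   ] tz [-0.     0.001 -1.   ] F [-0.4  0.1 -0.4] op mm 39.6 q7 0.37
the job is handed in; nothing more can be done
None
```

All parts are put away in the tote and the job was handed in at about 40 s. `finish_job` gives no verdict, so the result below rests on my own last pictures.

**What I did:** I lifted the clamp out of the middle of the tote into the red-end bay. I then slid the blue-side divider about 54 mm; the other one already stood where it was needed. After that I put away the one rail, the second clamp and the three caps.

**Last checks (pictures):**
- **Bays:** about 182 mm at the blue end, 76 mm in the middle and 104 mm at the red end.
- **Rail:** lengthwise on the floor of the blue-end bay.
- **Caps and clamps:** all three caps lie in the middle bay and both clamps stand in the red-end bay. Nothing sticks up.
- **Mat and bystanders:** nothing but the jar is left on the mat, apart from a corner the arm hid. The jar had not moved; the other three I judged only by eye, and they look unmoved. The gripper was clear of everything.

**What disagreed:**
- **Fingertips:** they stand about 20 to 28 mm farther back than the reported TCP. The first grasp therefore took the clamp by its thumbscrew instead of its block. It held, so I used the same grip for the second clamp.
- **Second clamp:** it shifted about 25 mm across the red-end bay after I placed it, presumably the announced knock, and it stayed inside the bay.
- **Side camera:** it showed little more than a sliver of the caps behind the dividers, so their places come from the top view alone.

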